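# Sort the levelling screws by thread on the gauge plate

## Robot

A 6-joint arm with a two-finger parallel gripper is mounted at the origin on the work surface. World frame = base frame: x ahead of the robot, y to its left, z up, the work surface at z = 0. Lengths are in m, angles in rad, forces in N, time in s.
With the tool pointing down it reaches from about 0.375 to 0.975 m from the base axis. Payload 3.8 kg.
Tool frame: the origin (TCP) lies between the finger pads; the fingertips stand 17 mm ahead of it and the grasp point (between the pads) lies 2 mm behind it; z points along the fingers, y is the line along which they close (so a half turn about z gives the same grasp; the last joint's range is limited). The gripper opens to 85 mm and grips with 20 to 120 N. Pads are 22 mm wide; open, the fingers measure 114 mm over their backs; the gripper's body (76 mm by 85 mm) begins 54 mm behind the grasp point. The pads swing forward as they close: fully open they stand 13 mm farther back than shut.
Start: joints at [-1.338, 0.264, 1.604, -0, 1.274, -0.037], TCP at [0.18, -0.651, 0.248] pointing down, gripper open.
Joint ranges: [-2.63, 2.63], [-0.94, 2.18], [0.31, 2.57], [-1.31, 4.45], [0, 2.66], [-2.55, 2.55]. Speed limits (rad/s): [2.57, 2.57, 3.14, 3.14, 3.14, 3.14].

## Interface

Orientations are given as a rotation vector (axis times angle).
In Python, from workcell import bot gives the robot as it stands.
- The arm moves only by the tool play_rows, never from a script. Its argument "steps" is one flat list of numbers, 4 for each row, row after row: the shift along the tool's x, y, z in m, then the turn about the tool's z in rad. A call has 1 to 10 rows; each row is the pose to reach, as a shift and turn from the pose commanded when the call began, along the tool's axes at that moment; what a row does not reach only later rows make up. A row lasts 1/8 s, in which the tool goes at most 62.5 mm and 10.7 degrees, less where a joint would pass 70% of its speed; a pose out of reach is approached as far as the arm can. A call with a gripper value outside its range is refused whole. "jaw" is the closure in counts, from 0 (fully open) to 255 (shut), set as the call begins (left out, the last holds). The fingers move at their own pace and stop on an object; "grip_force" is the grip in N (left out, the last holds). Time passes only in rows, so rows that repeat a pose let the fingers close. It gives the time, the measured TCP pose, the force, the opening and the grip force at its end, in the units of the state.
- bot.read_state(): the state, without advancing time (a new reading comes with each control period).
- bot.read_camera(name): name is "scene" or "top"; returns a dict with "pixels" (420x560x3 uint8, blue, green, red), "mtx" (3x3 intrinsics, pixels), "R" (3x3) and "t" (3): a world point X has camera coordinates R X + t. Camera axes: x right, y down, z forward; pixel columns grow to the right and rows downward; lengths in m; the calibration is good to about 2 mm. A picture is of the moment at which its call begins. There is no depth.
- bot.finish_job(): hands the job in; it is judged then, once.
The state is a dict: "time": time; "q": joint angles; "joint_vel": joint speeds; "joint_torque": joint torques, N m; "tool_pos": TCP position; "tcp_rot": TCP orientation; "wrist_force": force on the tool from outside, world axes, zero at the start; "torque": the same for the moment, N m; "width": opening from 0.0 (shut) to 1.0 (fully open); "grip_force": force on a finger pad.
Only numpy, scipy, OpenCV 4.12 (cv2) and the standard library are available. Lean on these libraries where they do the work, as an engineer would, in place of code of your own. Each camera call takes 0.05 s, during which the arm holds its last target. There are 200 camera calls.

## Task

Before the cabinets go in, sort the levelling screws from the blue case by thread pitch: throw the lid right back so that it stays open by itself, lift out every screw and lay it in the notched gauge plate, one to a rack, fine threads on the orange racks and coarse on the dark grey ones, each about centred on its rack and fully home with its thread in the notches. Then shut the empty case, all screws still seated, and leave everything else where it is.

Things in the scene. Friction and masses are not known exactly. Their poses are not given: they have to be found in the camera images.
- case: fixed blue case, 200 (x) by 320 mm (y), walls 52 high, 6 thick. Origin: centre of underside; x points from carrying bar to hinge. Hinge line: along y at x = 100, z = 52 mm. A 30 mm high divider at x = -10 parts two troughs, floors sloping 12 degrees down to x = -51 and 31 mm (6 mm up), so screws roll there and lie along y, mid-thread 19 mm above the worktop, foot end about 4 degrees up
- lid (a joint): angle of the case's lid, rad: 0 shut, 1.75 thrown right back against its stop. Plain free hinge: let go below about 1.5 it falls shut, beyond about 1.62 it falls back and stays open. The lid is a 10 mm thick blue plate, 200 by 320 mm, 0.3 kg
- lid_bar (a point): middle of the lid's carrying bar: black round bar, 10 mm thick, 120 mm long, parallel to the hinge, held by an arm at each end 36 mm clear of the lid's front edge; 236 mm from the hinge line, 6 mm above it when shut. It swings with the lid; axes as the case's when shut
- gauge: fixed notched gauge plate, aluminium, 248 (x) by 226 (y) by 12 mm, with three 28 mm wide grooves along y at x = -80, 0, 80 mm. In each lie two toothed racks, 16 to 18 mm wide: orange at y = 56 mm, teeth 6 mm apart; dark grey at y = -56, teeth 10 mm apart. The teeth are wide Vs that centre a screw: its own pitch drops home (axis 20 mm above the worktop), the other pitch rides 3.7 mm high. Origin: centre of underside
- fine_seat1 (a point): orange fine rack 1 of the gauge: where a screw's mid-thread point lies when home and centred, its axis along this y, either way round. Teeth 3, 9 and 15 mm to either side along y: a fine screw is home here and again every 6 mm along y, with about 1 mm of play each way
- fine_seat2 (a point): orange fine rack 2 of the gauge: where a screw's mid-thread point lies when home and centred, its axis along this y, either way round. Teeth 3, 9 and 15 mm to either side along y: a fine screw is home here and again every 6 mm along y, with about 1 mm of play each way
- fine_seat3 (a point): orange fine rack 3 of the gauge: where a screw's mid-thread point lies when home and centred, its axis along this y, either way round. Teeth 3, 9 and 15 mm to either side along y: a fine screw is home here and again every 6 mm along y, with about 1 mm of play each way
- coarse_seat1 (a point): dark grey coarse rack 1 of the gauge: as the fine seats, but teeth 5 and 15 mm to either side along y: a coarse screw is home here and again every 10 mm, with about 1.7 mm of play each way
- coarse_seat2 (a point): dark grey coarse rack 2 of the gauge: as the fine seats, but teeth 5 and 15 mm to either side along y: a coarse screw is home here and again every 10 mm, with about 1.7 mm of play each way
- coarse_seat3 (a point): dark grey coarse rack 3 of the gauge: as the fine seats, but teeth 5 and 15 mm to either side along y: a coarse screw is home here and again every 10 mm, with about 1.7 mm of play each way
- fine1_mid (a point): cream nylon levelling screw (cabinet foot), 84 mm long: 66 mm of fine thread 22 mm across (core 16), crests 6 mm apart, 2 wide, one at mid-thread, then a round foot 30 mm across, 14 mm thick. Point: on its axis at mid-thread, 37 mm from the free end, 47 mm from the foot's outer face. x axis along it to the foot, rolled anyhow. 50 to 100 g. Starts in the shut case along its y, foot at either end; None from the start if absent
- fine2_mid (a point): cream nylon levelling screw (cabinet foot), 84 mm long: 66 mm of fine thread 22 mm across (core 16), crests 6 mm apart, 2 wide, one at mid-thread, then a round foot 30 mm across, 14 mm thick. Point: on its axis at mid-thread, 37 mm from the free end, 47 mm from the foot's outer face. x axis along it to the foot, rolled anyhow. 50 to 100 g. Starts in the shut case along its y, foot at either end; None from the start if absent
- fine3_mid (a point): cream nylon levelling screw (cabinet foot), 84 mm long: 66 mm of fine thread 22 mm across (core 16), crests 6 mm apart, 2 wide, one at mid-thread, then a round foot 30 mm across, 14 mm thick. Point: on its axis at mid-thread, 37 mm from the free end, 47 mm from the foot's outer face. x axis along it to the foot, rolled anyhow. 50 to 100 g. Starts in the shut case along its y, foot at either end; None from the start if absent
- coarse1_mid (a point): cream nylon levelling screw (cabinet foot), 84 mm long: 66 mm of coarse thread 22 mm across (core 16), crests 10 mm apart, 3.5 wide, one at mid-thread, then a round foot 30 mm across, 14 mm thick. Point: on its axis at mid-thread, 37 mm from the free end, 47 mm from the foot's outer face. x axis along it to the foot, rolled anyhow. 50 to 100 g. Starts in the shut case along its y, foot at either end; None from the start if absent
- coarse2_mid (a point): cream nylon levelling screw (cabinet foot), 84 mm long: 66 mm of coarse thread 22 mm across (core 16), crests 10 mm apart, 3.5 wide, one at mid-thread, then a round foot 30 mm across, 14 mm thick. Point: on its axis at mid-thread, 37 mm from the free end, 47 mm from the foot's outer face. x axis along it to the foot, rolled anyhow. 50 to 100 g. Starts in the shut case along its y, foot at either end; None from the start if absent
- coarse3_mid (a point): cream nylon levelling screw (cabinet foot), 84 mm long: 66 mm of coarse thread 22 mm across (core 16), crests 10 mm apart, 3.5 wide, one at mid-thread, then a round foot 30 mm across, 14 mm thick. Point: on its axis at mid-thread, 37 mm from the free end, 47 mm from the foot's outer face. x axis along it to the foot, rolled anyhow. 50 to 100 g. Starts in the shut case along its y, foot at either end; None from the start if absent
- tin1_mid (a point): orange tea tin, 55 x 78 x 108 mm; point 50 mm up. Bystander
- tin2_mid (a point): grey tea tin, same size. Bystander
- tin3_mid (a point): yellow tea tin, same size. Bystander
- tin4_mid (a point): red tea tin, same size. Bystander
- jar_mid (a point): sage-green jar, 110 mm across, 100 mm high; point half-way up. Bystander
- tape_mid (a point): yellow tape measure, 70 x 38 x 65 mm high; point half-way up. Bystander
- driver_grip (a point): red screwdriver, 190 mm, lying; point on its handle. Bystander
- pull_mid (a point): loose steel cabinet handle, bar 172 mm long, 12 mm thick, lying; point at its middle. Bystander

How it is judged:
By the outcome, as a careful person would: the job done as asked, in the order asked, and still so for the second after the job is handed in, with the robot touching nothing.
Of fine1, coarse1, fine2, coarse2, fine3, coarse3 only 4 to 6 are there at a start; the rules pass over those that are not, and their reading is None.
At some moment in a run one of fine1, fine2, fine3, coarse1, coarse2, coarse3 may be knocked a few centimetres aside while the robot is not near it.
Once in a run the grip may slacken for a moment while it holds something.
It also fails if it takes over 210 s, if anything falls off the work surface, if the arm or the gripper's body presses on something with over 40 N, if the wrist force passes 120 N, or if a joint passes its speed limit or range.

## Working session

There is one attempt and no reset: what is moved stays moved. The work goes in short steps, Python scripts to look and compute and a tool call to move; the robot and the scene stay as the last step left them, time stands still between calls to the robot, and variables do not carry over. Pictures are saved under pics/ and viewed, at most 14 in all, crops included, and the job is handed in when it is done.

Besides the shell and the picture viewer there is one more tool, called after "Emit:" in YAML: its name, and indented under it one key for each argument. play_rows: Moves the arm, as the interface text tells. Its arguments: {"type":"object","properties":{"steps":{"type":"array"},"jaw":{"type":"number"},"grip_force":{"type":"number"}},"required":["steps"]}

```bash
ls; mkdir -p pics
python3 - <<'E'
from workcell import bot
import cv2,numpy as np
s=bot.read_state();print({k:np.round(v,3) for k,v in s.items()})
for n in("scene","top"):
    c=bot.read_camera(n);cv2.imwrite(f"pics/{n}0.png",c["pixels"]);print(n,np.round(c["mtx"],1).tolist(),np.round(c["R"],3).tolist(),np.round(c["t"],3), (-c["R"].T@c["t"]).round(3))
E
```

```text
pics
{'time': np.float64(0.0), 'q': array([-1.338,  0.265,  1.605,  0.   ,  1.274, -0.037]), 'joint_vel': array([-0.   , -0.003, -0.   , -0.001, -0.001,  0.001]), 'joint_torque': array([ 2.0000e-03, -5.1511e+01, -3.6732e+01, -0.0000e+00,  1.3000e-02,
       -0.0000e+00]), 'tool_pos': array([ 0.18 , -0.65 ,  0.247]), 'tcp_rot': array([-3.111, -0.422,  0.   ]), 'wrist_force': array([ 0.294, -0.265,  0.403]), 'torque': array([-0.003,  0.019,  0.054]), 'grip_force': np.float64(0.0), 'width': np.float64(1.003)}
scene [[497.7, 0.0, 288.9], [0.0, 497.7, 204.6], [0.0, 0.0, 1.0]] [[-0.172, 0.985, -0.004], [0.74, 0.127, -0.66], [-0.65, -0.117, -0.751]] [ 0.113 -0.365  1.81 ] [1.466 0.146 1.119]
top [[518.5, 0.0, 283.3], [0.0, 518.5, 210.0], [0.0, 0.0, 1.0]] [[0.014, -1.0, -0.017], [-0.996, -0.013, -0.088], [0.087, 0.018, -0.996]] [0.013 0.589 1.456] [ 0.46  -0.007  1.502]
```

View pics/scene0.png

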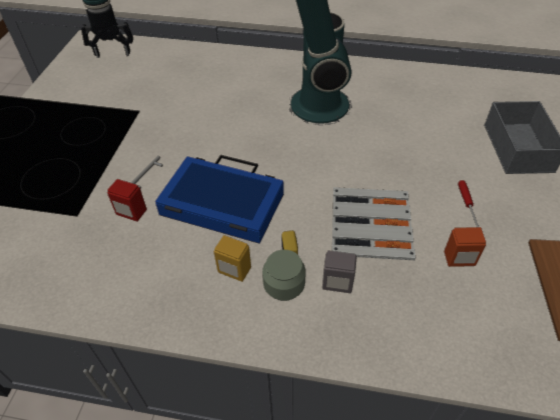

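View pics/top0.png

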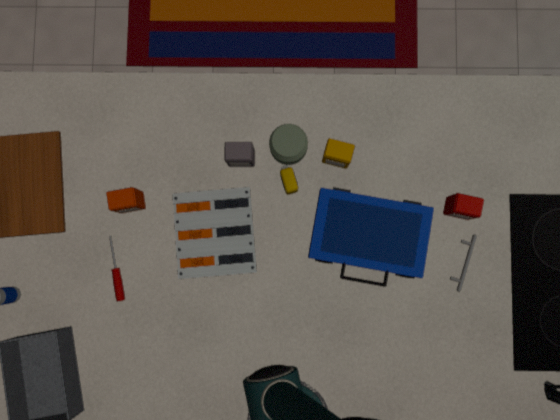

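The views show the blue case right of centre (top px 310–432, 190–275) with its bar toward the robot at (341–386, 279–285). The gauge is at (175–255, 190–275), with orange racks on the left and dark racks on the right. The tins, jar and tape lie beyond them.

```bash
cat > h.py <<'E'
from workcell import bot
import cv2,numpy as np
from scipy.spatial.transform import Rotation as Ro
def cam(n): return bot.read_camera(n)
def ray(c,p):
    d=c["R"].T@np.linalg.solve(c["mtx"],[p[0],p[1],1.]);return -c["R"].T@c["t"],d/np.linalg.norm(d)
def onz(c,p,z):
    o,d=ray(c,p);return o+d*(z-o[2])/d[2]
def tri(ca,pa,cb,pb):
    (o1,d1),(o2,d2)=ray(ca,pa),ray(cb,pb)
    A=np.stack([d1,-d2],1);s=np.linalg.lstsq(A,o2-o1,rcond=None)[0]
    a,b=o1+d1*s[0],o2+d2*s[1];return (a+b)/2,np.linalg.norm(a-b)
def proj(c,X):
    v=c["mtx"]@(c["R"]@np.asarray(X,float)+c["t"]);return v[:2]/v[2]
def blobs(m,amin):
    n,l,st,ce=cv2.connectedComponentsWithStats(m.astype(np.uint8))
    return [(ce[i],st[i,4],l==i) for i in range(1,n) if st[i,4]>=amin]
def go(x=None,y=None,z=None,ydir=None):
    """shift in tool axes and turn; ydir = wanted world heading of tool y (mod pi)"""
    s=bot.read_state();R=Ro.from_rotvec(s["tcp_rot"]).as_matrix();p=s["tool_pos"]
    t=np.array([p[i] if v is None else v for i,v in enumerate((x,y,z))])
    turn=0
    if ydir is not None:
        a=np.arctan2(R[1,1],R[0,1]);turn=-((ydir-a+np.pi/2)%np.pi-np.pi/2)
    return (R.T@(t-p)).round(4),round(turn,3),s["tool_pos"].round(4)
E
python3 - <<'E'
from h import *
T,S=cam("top"),cam("scene")
out={}
for n,c in(("T",T),("S",S)):
    h=cv2.cvtColor(c["pixels"],cv2.COLOR_BGR2HSV);H,s,v=[h[...,i].astype(int) for i in range(3)]
    o=blobs((H>3)&(H<16)&(s>150)&(v>120),60)
    print(n,"orange",[(b[0].round(1).tolist(),b[1]) for b in o])
    d=blobs((v<75)&(s<90),60);print(" dark",[(b[0].round(1).tolist(),b[1]) for b in d if b[1]<2000])
    bl=(H>100)&(H<125)&(s>150)
    bl=max(blobs(bl,500),key=lambda b:b[1]);vv=v[bl[2]];print(" blue",bl[0].round(1),bl[1],np.percentile(vv,[5,25,50,75,95]))
    cv2.imwrite(f"pics/{n}crop.png",0) if 0 else None
crop=np.hstack([cv2.resize(T["pixels"][175:300,300:445],None,fx=2.7,fy=2.7,interpolation=cv2.INTER_CUBIC)[:330], cv2.resize(S["pixels"][145:245,150:295],None,fx=2.7,fy=2.7,interpolation=cv2.INTER_CUBIC)[:330] if 0 else cv2.resize(S["pixels"][145:270,150:295],None,fx=2.7,fy=2.7,interpolation=cv2.INTER_CUBIC)[:330]])
cv2.imwrite("pics/c1.png",crop)
s=bot.read_state();print(Ro.from_rotvec(s["tcp_rot"]).as_matrix().round(3))
E
```

```text
T orange []
 dark [([283.9, 154.3], np.int32(334)), ([239.4, 155.9], np.int32(514)), ([334.7, 163.3], np.int32(64)), ([231.1, 203.0], np.int32(306)), ([233.2, 230.5], np.int32(310)), ([466.5, 257.6], np.int32(79)), ([235.3, 258.2], np.int32(312)), ([363.2, 278.1], np.int32(227)), ([2.3, 295.6], np.int32(78)), ([283.0, 387.8], np.int32(987)), ([551.2, 391.3], np.int32(169))]
 blue [370.8 232.4] 8138 [ 64.  66.  68.  97. 100.]
S orange [([389.7, 201.1], np.int32(113)), ([391.1, 221.7], np.int32(145)), ([467.9, 235.2], np.int32(432)), ([382.2, 243.6], np.int32(72)), ([401.7, 244.5], np.int32(79))]
 dark [([237.9, 161.4], np.int32(139)), ([351.4, 199.2], np.int32(176)), ([352.0, 219.7], np.int32(199)), ([351.9, 241.7], np.int32(230)), ([289.4, 287.8], np.int32(467)), ([338.5, 279.1], np.int32(332))]
 blue [221.3 198. ] 6765 [ 67.  68.  69. 102. 108.]
[[ 0.964  0.267 -0.   ]
 [ 0.267 -0.964  0.001]
 [ 0.    -0.002 -1.   ]]
```

View pics/c1.png

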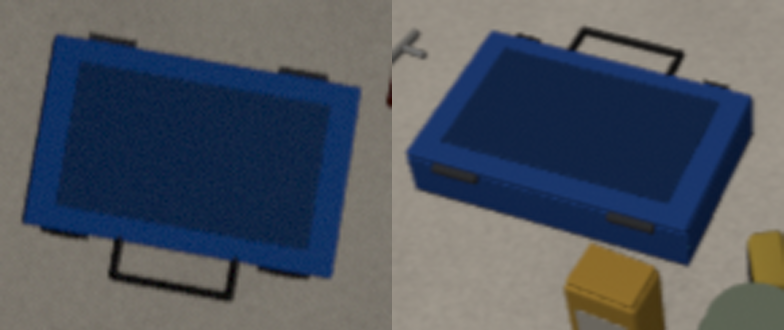

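The crop shows the lid's dark inner panel and the carrying bar clearly in both views, so I can triangulate from them.

Run:
```python
from h import *
T,S=cam("top"),cam("scene")
P={};
for n,c in(("T",T),("S",S)):
    h=cv2.cvtColor(c["pixels"],cv2.COLOR_BGR2HSV);H,s,v=[h[...,i].astype(int) for i in range(3)]
    pan=max(blobs((H>100)&(H<125)&(s>150)&(v<82),300),key=lambda b:b[1])
    # exclude side walls: open mask and largest
    q=cv2.approxPolyDP(cv2.findContours(pan[2].astype(np.uint8),0,2)[0][0],6,True)[:,0]
    P[n]=dict(pan=pan,q=q);print(n,pan[0].round(1),pan[1],q.tolist())
    g=(slice(180,285),slice(165,262)) if n=="T" else (slice(185,262),slice(325,420))
    k=np.zeros(H.shape,bool);k[g]=1
    o=cv2.morphologyEx((k&(H<20)&(s>120)&(v>60)).astype(np.uint8),cv2.MORPH_CLOSE,np.ones((3,5)))
    P[n]["o"]=sorted([b[0] for b in blobs(o,60)],key=lambda a:a[1]); print([(b[0].round(1).tolist(),b[1]) for b in blobs(o,40)])
    P[n]["d"]=sorted([b[0] for b in blobs(k&(v<75)&(s<90),60)],key=lambda a:a[1])
    bar=blobs((v<60)&(s<110),60)
    bar=[b for b in bar if np.hypot(*(b[0]-((363,278) if n=="T" else (238,161))))<8][0]
    ys,xs=np.nonzero(bar[2]);P[n]["bar"]=np.c_[xs,ys];print("bar",bar[1],xs.min(),xs.max(),ys.min(),ys.max())
X,e=tri(T,P["T"]["pan"][0],S,P["S"]["pan"][0]);print("lid centre",X.round(4),e.round(4))
for z in(X[2],0.062): print([onz(T,q,z)[:2].round(3).tolist() for q in P["T"]["q"]],[onz(S,q,z)[:2].round(3).tolist() for q in P["S"]["q"]])
for k in"od":
    print(k,len(P["T"][k]),len(P["S"][k]))
    for a,b in zip(P["T"][k],P["S"][k][::-1]):
        X,e=tri(T,a,S,b);print(X.round(4),e.round(4),onz(T,a,.014).round(4),onz(S,b,.014).round(4))
```

```text
T [270.6  44.6] 5538 [[150, 33], [155, 56], [393, 57], [393, 34]]
[([192.5, 206.5], np.int32(299)), ([194.5, 233.9], np.int32(302)), ([196.6, 261.6], np.int32(303))]
bar 194 340 388 264 285
S [220.5 190.9] 3384 [[169, 195], [251, 219], [270, 183], [192, 163]]
[([389.1, 201.2], np.int32(171)), ([390.6, 221.8], np.int32(197)), ([392.6, 244.1], np.int32(223))]
bar 113 216 257 156 172
lid centre [ 0.9006 -0.0137  0.4937] 0.1179
[[0.904, 0.287], [0.856, 0.275], [0.858, -0.203], [0.905, -0.203]] [[0.938, -0.156], [0.966, -0.006], [0.881, 0.008], [0.856, -0.14]]
[[1.094, 0.412], [1.026, 0.395], [1.028, -0.287], [1.096, -0.287]] [[0.574, -0.364], [0.621, -0.111], [0.478, -0.087], [0.435, -0.338]]
o 3 3
[0.5981 0.2841 0.006 ] 0.0021 [0.5973 0.2836 0.014 ] [0.6046 0.2821 0.014 ]
[0.5185 0.2758 0.0063] 0.0027 [0.5181 0.2757 0.014 ] [0.5254 0.2735 0.014 ]
[0.4388 0.2678 0.0059] 0.0018 [0.4389 0.2673 0.014 ] [0.4465 0.2661 0.014 ]
d 3 3
[0.6096 0.172  0.0067] 0.0021 [0.6087 0.1721 0.014 ] [0.6154 0.1708 0.014 ]
[0.5297 0.1646 0.0062] 0.0008 [0.5293 0.1641 0.014 ] [0.5363 0.1641 0.014 ]
[0.4501 0.1563 0.0064] 0.0019 [0.45   0.1564 0.014 ] [0.4572 0.1553 0.014 ]
```

Run:
```python
from h import *
T,S=cam("top"),cam("scene")
C={};B={}
for n,c in(("T",T),("S",S)):
    h=cv2.cvtColor(c["pixels"],cv2.COLOR_BGR2HSV);H,s,v=[h[...,i].astype(int) for i in range(3)]
    m=(H>100)&(H<125)&(s>150)&(v<82);m[:150]=0
    pan=max(blobs(m,300),key=lambda b:b[1])[2].astype(np.uint8);pan=cv2.morphologyEx(pan,cv2.MORPH_OPEN,np.ones((5,5)))
    r=cv2.minAreaRect(np.argwhere(pan)[:,::-1].astype(np.float32))
    m=cv2.moments(pan,True);C[n]=(m["m10"]/m["m00"],m["m01"]/m["m00"]);print(n,C[n],r,m["m00"])
    q=cv2.approxPolyDP(max(cv2.findContours(pan,0,2)[0],key=len),5,True)[:,0]
    W=np.array([onz(c,p,.062)[:2] for p in q]);print(W.round(3).tolist(),W.mean(0).round(4))
    bar=[b for b in blobs((v<60)&(s<110),60) if np.hypot(*(b[0]-((363,278) if n=="T" else (238,161))))<8][0][2]
    ys,xs=np.nonzero(bar); P=np.c_[xs,ys].astype(float)
    # bar line: outermost dark pixel per column
    cols=range(xs.min()+4,xs.max()-4)
    L=np.array([(x,(ys[xs==x].max()-1.0 if n=="T" else ys[xs==x].min()+.8)) for x in cols]);L=L[L[:,0]>0]
    B[n]=L;k=np.polyfit(L[:,0],L[:,1],1);print("line",k,xs.min(),xs.max()); 
    for x in(xs.min()+2,xs.max()-2): print(onz(c,(x,np.polyval(k,x)),.058).round(4))
X,e=tri(T,C["T"],S,C["S"]);print("lid centre",X.round(4),e.round(4))
print(Ro.from_rotvec(bot.read_state()["tcp_rot"]).as_matrix().round(3)[:,1])
```

```text
T (371.10507674144037, 232.12790240062967) ((371.2416076660156, 232.13092041015625), (94.94470977783203, 53.93138122558594), 10.007979393005371) 5082.0
[[0.619, -0.107], [0.476, -0.086], [0.436, -0.339], [0.58, -0.362]] [ 0.5277 -0.2234]
line [1.83603239e-01 2.13890486e+02] 340 387
[ 0.4039 -0.1445  0.058 ]
[ 0.3841 -0.2627  0.058 ]
S (220.5564468211527, 190.85115864527629) ((219.46981811523438, 190.61912536621094), (92.79668426513672, 40.561851501464844), 14.22596263885498) 3366.0
[[0.565, -0.361], [0.617, -0.109], [0.475, -0.093], [0.44, -0.34]] [ 0.5241 -0.226 ]
line [  0.23395722 104.85882353] 216 257
[ 0.3866 -0.27    0.058 ]
[ 0.4049 -0.1483  0.058 ]
lid centre [ 0.5279 -0.2244  0.0566] 0.001
[ 0.267 -0.964 -0.   ]
```

Run:
```python
from h import *
print(go(.3934,-.2029,.20,-.154))
```

```text
(array([ 0.3251, -0.3745,  0.0482]), np.float64(-1.147), array([ 0.1799, -0.6505,  0.2481]))
```

Emit:
play_rows:
  steps: [0.065, -0.075, 0.01, -0.23, 0.13, -0.15, 0.02, -0.46, 0.195, -0.225, 0.03, -0.69, 0.26, -0.3, 0.04, -0.92, 0.3251, -0.3745, 0.0482, -1.147, 0.3251, -0.3745, 0.0482, -1.147, 0.3251, -0.3745, 0.0482, -1.147, 0.3251, -0.3745, 0.0482, -1.147, 0.3251, -0.3745, 0.0482, -1.147, 0.3251, -0.3745, 0.0482, -1.147]
  jaw: 177
  grip_force: 40

```text
time: 1.65
tool_pos: [0.3936, -0.2031, 0.2004]
tcp_rot: [2.384, 2.045, -0.001]
wrist_force: [-0.9, -0.3, -1.0]
width: 0.306
grip_force: 0.0
```

Run:
```python
from h import *
print(go(.3934,-.2029,.056,-.154));s=bot.read_state();print(s["width"],s["q"].round(2),Ro.from_rotvec(s["tcp_rot"]).as_matrix().round(3))
```

```text
(array([ 0.0003, -0.0002,  0.1444]), np.float64(0.002), array([ 0.3936, -0.2031,  0.2004]))
0.30582940074174764 [-0.53 -0.15  2.13 -0.    1.16 -0.38] [[ 0.152  0.988  0.   ]
 [ 0.988 -0.152 -0.001]
 [-0.001  0.    -1.   ]]
```

Emit:
play_rows:
  steps: [0, 0, 0.05, 0, 0, 0, 0.1, 0, 0, 0, 0.144, 0, 0, 0, 0.144, 0, 0, 0, 0.144, 0]

```text
time: 2.28
tool_pos: [0.3941, -0.2047, 0.0575]
tcp_rot: [2.386, 2.04, 0.001]
wrist_force: [0.0, -0.9, -0.1]
width: 0.303
grip_force: 0.0
```

Emit:
play_rows:
  steps: [0, 0, 0, 0, 0, 0, 0, 0, 0, 0, 0, 0, 0, 0, 0, 0]
  jaw: 255

```text
time: 2.78
tool_pos: [0.3954, -0.2046, 0.0585]
tcp_rot: [2.381, 2.041, 0.001]
wrist_force: [-0.9, -3.3, 6.0]
width: 0.1
grip_force: 39.4
```

Run:
```python
from h import *
for n in range(1,11):
    t=1.72*n/10;print(round(-.236*np.cos(t)+.006*np.sin(t)+.236,4),-round(.236*np.sin(t)+.006*np.cos(t)-.006,4))
```

```text
0.0045 -0.0403
0.0159 -0.0792
0.0337 -0.1157
0.0575 -0.1485
0.0866 -0.1768
0.1201 -0.1996
0.157 -0.2165
0.1962 -0.2267
0.2366 -0.2301
0.277 -0.2265
```

Emit:
play_rows:
  steps: [0, 0.0045, -0.0403, 0, 0, 0.0159, -0.0792, 0, 0, 0.0337, -0.1157, 0, 0, 0.0575, -0.1485, 0, 0, 0.0866, -0.1768, 0, 0, 0.1201, -0.1996, 0, 0, 0.157, -0.2165, 0, 0, 0.1962, -0.2267, 0, 0, 0.2366, -0.2301, 0, 0, 0.277, -0.2265, 0]

```text
time: 4.03
tool_pos: [0.6686, -0.2484, 0.2863]
tcp_rot: [2.381, 2.039, -0.002]
wrist_force: [-2.0, -9.5, 0.5]
width: 0.097
grip_force: 40.9
```

Emit:
play_rows:
  steps: [0, 0, 0, 0, 0, 0, 0, 0]

```text
time: 4.28
tool_pos: [0.6692, -0.2483, 0.2858]
tcp_rot: [2.38, 2.038, 0.001]
wrist_force: [0.5, -8.0, 3.8]
width: 0.096
grip_force: 41.6
```

Run:
```python
from h import *
c=cam("scene");cv2.imwrite("pics/s2.png",c["pixels"]);print(go(.667,-.246,.28,-.154))
```

```text
(array([ 0.002 , -0.0023,  0.0058]), np.float64(-0.001), array([ 0.6689, -0.2483,  0.2858]))
```

View pics/s2.png

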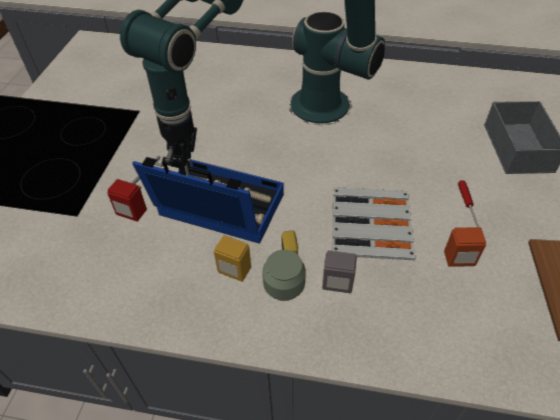

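The lid stands open, with the bar at about (185,172) and screws showing in the case. I'll release, back off and look into the case.

Emit:
play_rows:
  steps: [0, 0, 0, 0, 0, 0, 0, 0, 0, 0, -0.03, 0, 0, 0, -0.08, 0, 0, 0, -0.08, 0]
  jaw: 140

```text
time: 4.95
tool_pos: [0.6689, -0.2456, 0.369]
tcp_rot: [2.379, 2.039, 0.007]
wrist_force: [0.1, 0.2, 1.3]
width: 0.45
grip_force: 0.0
```

Emit:
play_rows:
  steps: [0.06, -0.03, 0, 0, 0.12, -0.06, 0, 0, 0.18, -0.09, 0, 0, 0.24, -0.12, 0, 0, 0.3, -0.15, 0, 0, 0.36, -0.18, 0, 0, 0.36, -0.18, 0, 0, 0.36, -0.18, 0, 0]

```text
time: 5.95
tool_pos: [0.543, 0.14, 0.3617]
tcp_rot: [-2.381, -2.048, 0.002]
wrist_force: [-0.3, 0.2, -0.7]
width: 0.448
grip_force: 0.0
```

Run:
```python
from h import *
T,S=cam("top"),cam("scene")
a=cv2.resize(T["pixels"][160:300,295:445],None,fx=4,fy=4,interpolation=cv2.INTER_CUBIC)
cv2.imwrite("pics/t3.png",a);cv2.imwrite("pics/s3.png",cv2.resize(S["pixels"][140:250,130:300],None,fx=4,fy=4,interpolation=cv2.INTER_CUBIC))
```

```text
(no output)
```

View pics/t3.png

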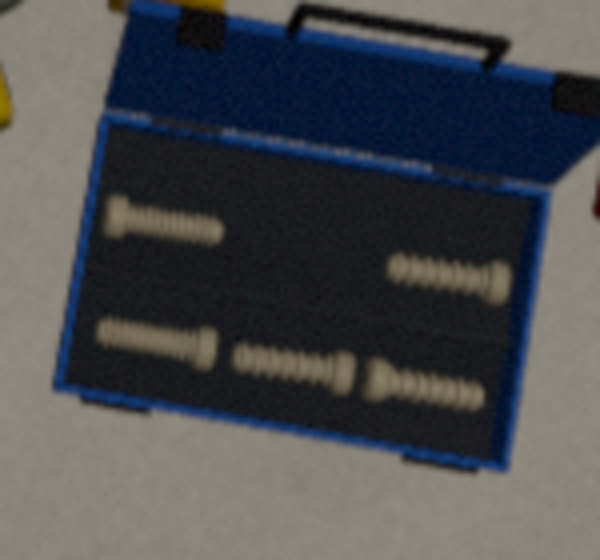

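View pics/s3.png

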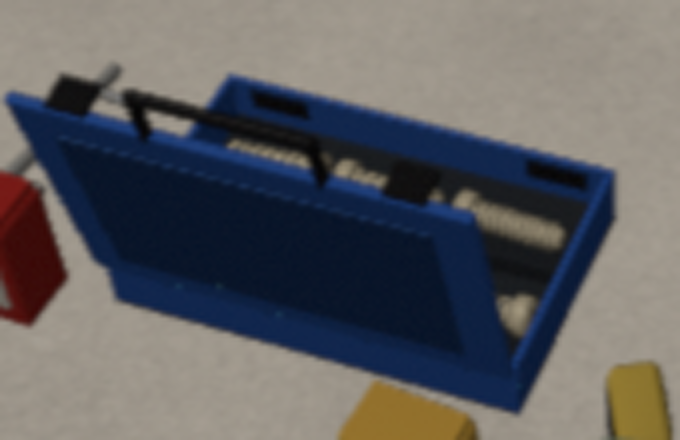

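The top crop shows five screws. The hinge trough (upper) holds one at (165,222) with its foot left and one at (450,278) with its foot right. The bar trough holds ones at (158,342), (295,365) and (425,385). In the scene view the lid hides most of them but stands open by itself. Next I'll measure each screw's pitch and position.

```bash
cat > scr.py <<'E'
from h import *
u=np.array([np.cos(-.154),np.sin(-.154)]);w=np.array([-u[1],u[0]]);cc=np.array([.5278,-.2238])
def screws(T,region=None,amin=60,z=.019,thr=None):
    """cream blobs in case of the top view -> list of dict"""
    img=T["pixels"].astype(float);out=[]
    h=cv2.cvtColor(T["pixels"],cv2.COLOR_BGR2HSV);v=h[...,2].astype(int)
    k=np.zeros(v.shape,np.uint8)
    poly=np.array([proj(T,[*(cc+a*u+b*w),.03]) for a,b in((-90,-150),(92,-150),(92,150),(-90,150)) for a,b in[(a/1000,b/1000)]]).astype(np.int32)
    cv2.fillPoly(k,[poly],1)
    for ce,ar,m in blobs((k>0)&(v>75)&(h[...,1]<110)&(h[...,0]<40),amin):
        P=np.array([onz(T,p,z)[:2] for p in np.argwhere(m)[:,::-1]])
        e=(P-cc)@np.c_[u,w]           # case coordinates
        out.append(dict(ar=ar,e=e,px=ce))
    return out
E
python3 - <<'E'
from scr import *
ims=[cam("top") for _ in range(6)];T=dict(ims[0]);A=np.mean([i["pixels"] for i in ims],0);T["pixels"]=A.astype(np.uint8)
g=A.mean(2).astype(np.float32)
for s in screws(T):
    e=s["e"];cx=np.median(e[:,0]);lo,hi=e[:,1].min(),e[:,1].max()
    # foot end: wider
    wl=np.ptp(e[e[:,1]<lo+.016][:,0]);wh=np.ptp(e[e[:,1]>hi-.016][:,0]);f=1 if wh>wl else -1
    foot=hi if f>0 else lo;mid=(lo+hi)/2-f*.005
    yy=np.arange(-.034,.030,.0005)*f+mid
    best=[]
    for off in(-.009,-.006,-.003,0,.003,.006,.009):
        px=np.array([proj(T,[*(cc+(cx+off)*u+y*w),.022]) for y in yy],np.float32)
        pr=cv2.remap(g,px[:,:1],px[:,1:],cv2.INTER_CUBIC)[:,0];pr=pr-np.polyval(np.polyfit(yy,pr,3),yy)
        best.append([abs((pr*np.hanning(len(pr))*np.exp(2j*np.pi*yy/p)).mean()) for p in(.0055,.006,.0065,.0075,.0095,.01,.0105)])
    print("px",s["px"].round(1),s["ar"],"x",cx.round(4),"lo/hi",lo.round(4),hi.round(4),"w",wl.round(3),wh.round(3),"amp",np.mean(best,0).round(2),np.max(best,0).round(1))
E
```

```text
px [334.5 215.1] 184 x 0.0338 lo/hi 0.0592 0.1418 w 0.016 0.026 amp [0.61 0.71 0.36 0.13 0.15 0.17 0.18] [0.8 0.9 0.5 0.3 0.2 0.3 0.4]
px [407.8 228.6] 195 x 0.0302 lo/hi -0.148 -0.0619 w 0.026 0.015 amp [0.13 0.24 0.4  0.21 1.4  1.59 1.56] [0.2 0.3 0.5 0.4 2.5 2.7 2.7]
px [335.  244.8] 192 x -0.0498 lo/hi 0.051 0.135 w 0.027 0.015 amp [0.15 0.28 0.26 0.19 0.13 0.13 0.13] [0.2 0.4 0.4 0.3 0.2 0.2 0.2]
px [368.9 251. ] 198 x -0.0511 lo/hi -0.0487 0.037 w 0.026 0.017 amp [0.11 0.22 0.4  0.17 1.4  1.55 1.51] [0.2 0.3 0.5 0.2 2.1 2.4 2.3]
px [399.8 256.3] 194 x -0.0513 lo/hi -0.1408 -0.0594 w 0.017 0.027 amp [0.04 0.14 0.42 0.33 1.75 1.8  1.62] [0.1 0.2 0.5 0.4 2.2 2.1 1.9]
```

```bash
cat > plan.py <<'E'
from scr import *
PK=dict(C2=(-.051,-.001),C3=(-.051,-.105),C1=(.031,-.100),F2=(-.051,.098),F1=(.031,.0955))
G=np.array([.5241,.2201]);gx=np.array([np.cos(.101),np.sin(.101)]);gy=np.array([-gx[1],gx[0]])
def seat(k): # 'c1','f2'
    return G+gx*(int(k[1])-2)*.08+gy*(.056 if k[0]=="f" else -.056)
def pick(k): return cc+PK[k][0]*u+PK[k][1]*w
def chain(pts):
    """pts: list of (label,x,y,z,ydir); prints shift in the tool axes at the start of each leg"""
    s=bot.read_state();R=Ro.from_rotvec(s["tcp_rot"]).as_matrix();p=s["tool_pos"];a=np.arctan2(R[1,1],R[0,1])
    for l,x,y,z,h in pts:
        tx=np.array([-np.sin(a),np.cos(a)]) ;ty=np.array([np.cos(a),np.sin(a)])
        if R[:2,0]@np.array([-R[1,1],R[0,1]])<0: tx=-tx
        d=np.array([x,y])-p[:2];t=-((h-a+np.pi/2)%np.pi-np.pi/2)
        print(l,[round(float(v),4) for v in(d@tx,d@ty,p[2]-z,t)]);p=np.array([x,y,z]);a-=t
E
python3 - <<'E'
from plan import *
a=pick("C2");b=seat("c3");print(a,b)
chain([("above",*a,.12,-.154),("down",*a,.029,-.154),("up",*a,.14,-.154),("over",*b,.10,.101),("down",*b,.032,.101)])
E
```

```text
[ 0.47725017 -0.21696517] [0.6093387  0.17245165]
above [-0.3601, -0.0119, 0.2424, -0.0016]
down [0.0, 0.0, 0.091, -0.0]
up [0.0, 0.0, -0.111, -0.0]
over [0.4051, 0.0708, 0.04, -0.255]
down [0.0, 0.0, 0.068, -0.0]
```

Emit:
play_rows:
  steps: [-0.06, -0.002, 0.03, 0, -0.12, -0.004, 0.06, 0, -0.18, -0.006, 0.1, 0, -0.24, -0.008, 0.13, 0, -0.3, -0.01, 0.17, 0, -0.34, -0.0119, 0.2, 0, -0.3601, -0.0119, 0.2424, 0, -0.3601, -0.0119, 0.2424, 0, -0.3601, -0.0119, 0.2424, 0]
  jaw: 135
  grip_force: 60

```text
time: 7.48
tool_pos: [0.4777, -0.2165, 0.1205]
tcp_rot: [-2.387, -2.042, -0.001]
wrist_force: [0.6, 0.2, 0.4]
width: 0.473
grip_force: 0.0
```

Emit:
play_rows:
  steps: [0, 0, 0.045, 0, 0, 0, 0.08, 0, 0, 0, 0.091, 0, 0, 0, 0.091, 0, 0, 0, 0.091, 0]

```text
time: 8.1
tool_pos: [0.4795, -0.2167, 0.0314]
tcp_rot: [2.382, 2.042, 0.002]
wrist_force: [0.0, -0.5, 0.2]
width: 0.469
grip_force: 0.0
```

Emit:
play_rows:
  steps: [0, 0, 0, 0, 0, 0, 0, 0, 0, 0, 0, 0, 0, 0, 0, 0]
  jaw: 255

```text
time: 8.6
tool_pos: [0.479, -0.2168, 0.0309]
tcp_rot: [2.384, 2.042, 0.002]
wrist_force: [0.1, 1.9, 6.2]
width: 0.219
grip_force: 58.5
```

Emit:
play_rows:
  steps: [0, 0, -0.03, 0, 0, 0, -0.08, 0, 0, 0, -0.111, 0, 0, 0, -0.111, 0]

```text
time: 9.1
tool_pos: [0.4797, -0.2174, 0.1437]
tcp_rot: [2.381, 2.039, 0.004]
wrist_force: [0.5, 0.4, -0.6]
width: 0.223
grip_force: 58.8
```

Run:
```python
from plan import *
b=seat("c3")
chain([("over",*b,.10,.101),("down",*b,.032,.101)])
T,S=cam("top"),cam("scene")
cv2.imwrite("pics/t4.png",np.hstack([cv2.resize(c["pixels"][y:y+130,x:x+130],None,fx=3,fy=3,interpolation=cv2.INTER_CUBIC) for c,y,x in((T,175,305),(S,120,150))]))
```

```text
over [0.4051, 0.0682, 0.0437, -0.2552]
down [0.0, 0.0, 0.068, -0.0]
```

View pics/t4.png

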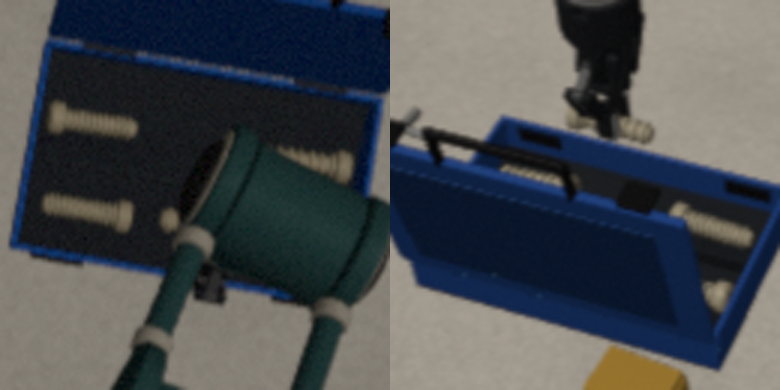

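The gripper holds the screw clear of the case (scene inset at (610,128)). I'll carry it to coarse rack 3.

Emit:
play_rows:
  steps: [0.05, 0.009, 0, -0.03, 0.1, 0.018, 0, -0.06, 0.16, 0.028, 0, -0.1, 0.22, 0.038, 0, -0.14, 0.28, 0.049, 0, -0.18, 0.34, 0.06, 0.01, -0.22, 0.38, 0.066, 0.02, -0.255, 0.4051, 0.0708, 0.04, -0.255, 0.4051, 0.0708, 0.04, -0.255, 0.4051, 0.0708, 0.04, -0.255]

```text
time: 10.45
tool_pos: [0.6083, 0.1726, 0.0985]
tcp_rot: [-2.105, -2.33, 0.005]
wrist_force: [0.0, -0.1, -0.1]
width: 0.222
grip_force: 58.8
```

Emit:
play_rows:
  steps: [0, 0, 0.03, 0, 0, 0, 0.055, 0, 0, 0, 0.067, 0, 0, 0, 0.067, 0, 0, 0, 0.067, 0, 0, 0, 0.067, 0]

```text
time: 11.2
tool_pos: [0.6098, 0.1731, 0.0337]
tcp_rot: [2.107, 2.33, 0.001]
wrist_force: [0.8, -1.3, -0.4]
width: 0.221
grip_force: 59.0
```

Run:
```python
from plan import *
b=seat("c3")
chain([("c3",*b,.032,.101)]);s=bot.read_state();print(s["tool_pos"],s["wrist_force"].round(1),s["width"])
T,S=cam("top"),cam("scene")
cv2.imwrite("pics/t5.png",np.hstack([cv2.resize(c["pixels"][y:y+110,x:x+110],None,fx=3.5,fy=3.5,interpolation=cv2.INTER_CUBIC) for c,y,x in((T,180,160),(S,170,315))]))
```

```text
c3 [-0.0006, -0.0006, 0.0017, -0.0003]
[0.60983457 0.17310433 0.03373769] [ 0.8 -1.3 -0.4] 0.2210940577632705
```

View pics/t5.png

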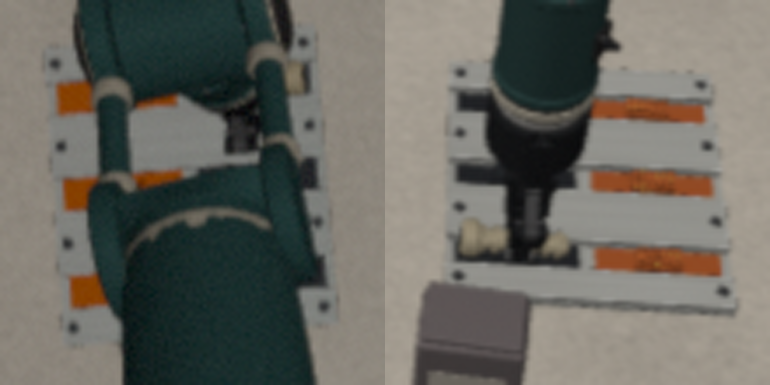

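The screw hangs just above coarse rack 3 with its foot to the right (-y). I'll lower it slightly, release, and go to the next screw.

Emit:
play_rows:
  steps: [0, 0, 0.002, 0, 0, 0, 0.002, 0]

```text
time: 11.55
tool_pos: [0.611, 0.1737, 0.0322]
tcp_rot: [2.105, 2.33, 0.004]
wrist_force: [1.3, -0.1, 3.3]
width: 0.221
grip_force: 59.3
```

Emit:
play_rows:
  steps: [0, 0, 0, 0, 0, 0, 0, 0, 0, 0, -0.02, 0, 0, 0, -0.08, 0, 0, 0, -0.11, 0, 0, 0, -0.11, 0]
  jaw: 135

```text
time: 12.3
tool_pos: [0.6125, 0.1741, 0.1466]
tcp_rot: [2.103, 2.327, 0.011]
wrist_force: [0.5, 0.8, -0.6]
width: 0.472
grip_force: 0.0
```

Run:
```python
from plan import *
a=pick("C3");b=seat("c2")
chain([("above",*a,.12,-.154),("down",*a,.0285,-.154),("up",*a,.14,-.154),("over",*b,.10,.101),("down",*b,.031,.101)])
```

```text
above [-0.4761, -0.2003, 0.0266, 0.255]
down [0.0, 0.0, 0.0915, -0.0]
up [0.0, 0.0, -0.1115, -0.0]
over [0.4889, -0.0066, 0.04, -0.255]
down [0.0, 0.0, 0.069, -0.0]
```

Emit:
play_rows:
  steps: [-0.05, -0.021, 0, 0.03, -0.1, -0.042, 0, 0.06, -0.155, -0.065, 0, 0.09, -0.21, -0.088, 0, 0.12, -0.265, -0.111, 0, 0.15, -0.32, -0.134, 0, 0.18, -0.375, -0.157, 0, 0.22, -0.43, -0.18, 0.01, 0.255, -0.4761, -0.2003, 0.0266, 0.255, -0.4761, -0.2003, 0.0266, 0.255]

```text
time: 13.55
tool_pos: [0.4554, -0.3223, 0.1121]
tcp_rot: [-2.387, -2.035, 0.002]
wrist_force: [0.1, 0.4, 0.1]
width: 0.473
grip_force: 0.0
```

Emit:
play_rows:
  steps: [0, 0, 0, 0, 0, 0, 0, 0]

```text
time: 13.8
tool_pos: [0.4587, -0.3193, 0.1146]
tcp_rot: [-2.384, -2.046, -0.0]
wrist_force: [-0.1, -0.3, -0.3]
width: 0.47
grip_force: 0.0
```

```bash
cat > chk.py <<'E'
from plan import *
def placed(T,z=.022):
    h=cv2.cvtColor(T["pixels"],cv2.COLOR_BGR2HSV);v=h[...,2].astype(int)
    k=np.zeros(v.shape,np.uint8)
    q=np.array([proj(T,[*(G+a*gx+b*gy),.012]) for a,b in((-.124,-.125),(.124,-.125),(.124,.125),(-.124,.125))]).astype(np.int32);cv2.fillPoly(k,[q],1)
    # cream = yellowish against grey plate
    b,g,r=[T["pixels"][...,i].astype(int) for i in range(3)]
    for ce,ar,m in blobs((k>0)&(r-b>22)&(v>75)&(h[...,1]<120),50):
        P=np.array([onz(T,p,z)[:2] for p in np.argwhere(m)[:,::-1]]);e=(P-G)@np.c_[gx,gy]
        lo,hi=e[:,1].min(),e[:,1].max();wl=np.ptp(e[e[:,1]<lo+.016][:,0]);wh=np.ptp(e[e[:,1]>hi-.016][:,0]);f=1 if wh>wl else -1
        print("placed px",ce.round(1),ar,"x %.4f lo %.4f hi %.4f mid %.4f f %d"%(np.median(e[:,0]),lo,hi,(lo+hi)/2-f*.005,f))
E
python3 - <<'E'
from chk import *
a=pick("C3");b=seat("c2");T=cam("top");placed(T)
cv2.imwrite("pics/t6.png",np.hstack([cv2.resize(c["pixels"][y:y+110,x:x+110],None,fx=3.5,fy=3.5,interpolation=cv2.INTER_CUBIC) for c,y,x in((T,180,160),(cam("scene"),170,315))]))
chain([("above",*a,.12,-.154)])
E
```

```text
placed px [232.9 202.4] 169 x 0.0799 lo -0.1008 hi -0.0191 mid -0.0550 f -1
above [0.0, 0.0023, -0.0051, 0.002]
```

View pics/t6.png

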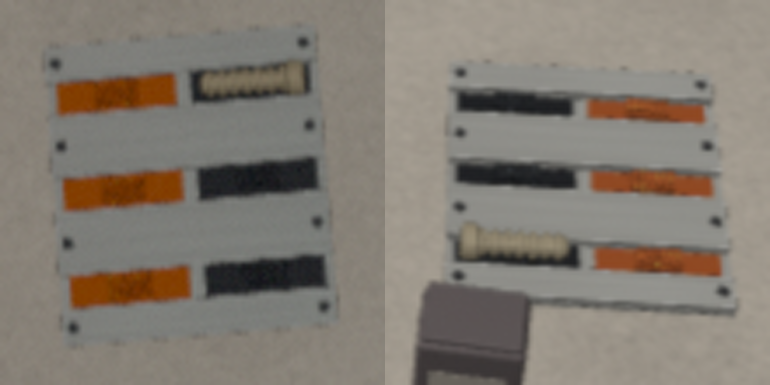

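The first screw lies on coarse rack 3 in the picture: mid -55 mm against -56, x 79.9 against 80. Its height will be checked later. Now I'll pick the next one.

Emit:
play_rows:
  steps: [0, 0.002, 0.04, 0, 0, 0.002, 0.075, 0, 0, 0.002, 0.085, 0, 0, 0.002, 0.085, 0, 0, 0.002, 0.085, 0]

```text
time: 14.52
tool_pos: [0.4615, -0.3213, 0.0309]
tcp_rot: [2.383, 2.043, 0.001]
wrist_force: [0.3, -0.1, 1.0]
width: 0.47
grip_force: 0.0
```

Emit:
play_rows:
  steps: [0, 0, 0, 0, 0, 0, 0, 0, 0, 0, 0, 0, 0, 0, 0, 0]
  jaw: 255

```text
time: 15.02
tool_pos: [0.4613, -0.3215, 0.0309]
tcp_rot: [2.384, 2.042, 0.001]
wrist_force: [-0.0, 0.8, 5.7]
width: 0.218
grip_force: 58.5
```

Emit:
play_rows:
  steps: [0, 0, -0.03, 0, 0, 0, -0.08, 0, 0, 0, -0.11, 0, 0, 0, -0.11, 0, 0, 0, -0.11, 0]

```text
time: 15.65
tool_pos: [0.4595, -0.3203, 0.1383]
tcp_rot: [-2.384, -2.043, 0.001]
wrist_force: [-0.5, -0.2, -1.2]
width: 0.215
grip_force: 58.8
```

Run:
```python
from plan import *
b=seat("c2")
chain([("over",*b,.10,.101),("down",*b,.032,.101)])
```

```text
over [0.4897, -0.0049, 0.0383, -0.2551]
down [0.0, 0.0, 0.068, -0.0]
```

Emit:
play_rows:
  steps: [0.05, -0.001, 0, -0.03, 0.105, -0.001, 0, -0.06, 0.16, -0.002, 0, -0.1, 0.22, -0.002, 0, -0.14, 0.28, -0.003, 0, -0.18, 0.34, -0.004, 0, -0.22, 0.4, -0.004, 0.01, -0.255, 0.45, -0.005, 0.025, -0.255, 0.4897, -0.005, 0.038, -0.255, 0.4897, -0.005, 0.038, -0.255]

```text
time: 16.9
tool_pos: [0.528, 0.1656, 0.0979]
tcp_rot: [-2.1, -2.332, 0.008]
wrist_force: [-0.6, -1.0, -1.1]
width: 0.216
grip_force: 58.8
```

Emit:
play_rows:
  steps: [0, 0, 0, 0, 0, 0, 0, 0]

```text
time: 17.15
tool_pos: [0.5301, 0.1626, 0.1012]
tcp_rot: [-2.108, -2.329, 0.001]
wrist_force: [-1.0, -0.2, -0.5]
width: 0.219
grip_force: 58.8
```

Run:
```python
from plan import *
chain([("over",*seat("c2"),.032,.101)])
```

```text
over [0.0018, -0.0002, 0.0692, -0.0013]
```

Emit:
play_rows:
  steps: [0.001, 0, 0.03, 0, 0.001, 0, 0.055, 0, 0.001, 0, 0.066, 0, 0.001, 0, 0.069, 0, 0.001, 0, 0.069, 0, 0.001, 0, 0.069, 0]

```text
time: 17.9
tool_pos: [0.531, 0.1628, 0.033]
tcp_rot: [2.105, 2.329, -0.001]
wrist_force: [1.8, -5.1, -1.9]
width: 0.214
grip_force: 58.9
```

Emit:
play_rows:
  steps: [0, 0, 0, 0, 0, 0, 0, 0, 0, 0, -0.02, 0, 0, 0, -0.08, 0, 0, 0, -0.11, 0, 0, 0, -0.11, 0, 0, 0, -0.11, 0]
  jaw: 135

```text
time: 18.77
tool_pos: [0.5298, 0.1648, 0.1421]
tcp_rot: [-2.106, -2.33, 0.001]
wrist_force: [-0.4, -0.9, -1.1]
width: 0.472
grip_force: 0.0
```

Run:
```python
from plan import *
a=pick("C1");b=seat("c1")
chain([("above",*a,.12,-.154),("down",*a,.0305,-.154),("up",*a,.14,-.154),("over",*b,.10,.101),("down",*b,.031,.101)])
```

```text
above [-0.491, -0.0365, 0.0221, 0.255]
down [0.0, 0.0, 0.0895, 0.0]
up [0.0, 0.0, -0.1095, -0.0]
over [0.4637, -0.166, 0.04, -0.255]
down [0.0, 0.0, 0.069, -0.0]
```

Emit:
play_rows:
  steps: [-0.05, -0.004, 0, 0.03, -0.105, -0.008, 0, 0.06, -0.16, -0.012, 0, 0.09, -0.22, -0.016, 0, 0.12, -0.28, -0.02, 0, 0.15, -0.34, -0.025, 0, 0.18, -0.4, -0.03, 0, 0.22, -0.45, -0.034, 0.01, 0.255, -0.491, -0.0365, 0.022, 0.255, -0.491, -0.0365, 0.022, 0.255]

```text
time: 20.02
tool_pos: [0.5414, -0.3291, 0.1168]
tcp_rot: [-2.386, -2.036, 0.003]
wrist_force: [-0.0, 0.2, 0.0]
width: 0.468
grip_force: 0.0
```

Emit:
play_rows:
  steps: [0, 0, 0, 0, 0, 0, 0, 0, 0, 0, 0, 0]

```text
time: 20.4
tool_pos: [0.5438, -0.3263, 0.1208]
tcp_rot: [2.384, 2.046, 0.0]
wrist_force: [1.6, -0.5, -0.3]
width: 0.472
grip_force: 0.0
```

Run:
```python
from chk import *
T=cam("top");placed(T)
chain([("down",*pick("C1"),.0305,-.154)])
for s in screws(T,amin=50): e=s["e"];print(s["ar"],np.median(e,0).round(4),e[:,1].min().round(4),e[:,1].max().round(4))
```

```text
placed px [232.8 202.4] 163 x 0.0799 lo -0.1001 hi -0.0191 mid -0.0546 f -1
placed px [229.1 230.7] 168 x -0.0003 lo -0.0884 hi -0.0073 mid -0.0529 f 1
down [-0.001, -0.0007, 0.0905, 0.0014]
187 [0.0338 0.1052] 0.0592 0.1418
101 [ 0.0302 -0.0871] -0.112 -0.0619
192 [-0.0497  0.0871] 0.051 0.135
```

Emit:
play_rows:
  steps: [-0.001, -0.001, 0.04, 0, -0.001, -0.001, 0.075, 0, -0.001, -0.001, 0.09, 0, -0.001, -0.001, 0.09, 0, -0.001, -0.001, 0.09, 0]

```text
time: 21.08
tool_pos: [0.5435, -0.3287, 0.0322]
tcp_rot: [2.384, 2.043, 0.001]
wrist_force: [-0.2, -0.3, 0.2]
width: 0.472
grip_force: 0.0
```

Emit:
play_rows:
  steps: [0, 0, 0, 0, 0, 0, 0, 0, 0, 0, 0, 0, 0, 0, 0, 0]
  jaw: 255

```text
time: 21.58
tool_pos: [0.5435, -0.3289, 0.0324]
tcp_rot: [2.384, 2.042, 0.001]
wrist_force: [-0.9, 0.6, 6.5]
width: 0.213
grip_force: 58.5
```

Emit:
play_rows:
  steps: [0, 0, -0.03, 0, 0, 0, -0.08, 0, 0, 0, -0.11, 0, 0, 0, -0.11, 0, 0, 0, -0.11, 0]

```text
time: 22.2
tool_pos: [0.5417, -0.3277, 0.1394]
tcp_rot: [-2.384, -2.043, 0.001]
wrist_force: [-0.5, 0.4, -1.0]
width: 0.22
grip_force: 58.7
```

Run:
```python
from chk import *
b=seat("c1")
chain([("over",*b,.10,.101),("down",*b,.032,.101)])
S=cam("scene");T=cam("top")
cv2.imwrite("pics/t7.png",np.hstack([cv2.resize(c["pixels"][y:y+h,x:x+h],None,fx=385/h,fy=385/h,interpolation=cv2.INTER_CUBIC) for c,y,x,h in((T,190,170,80),(S,182,328,80))]))
```

```text
over [0.4643, -0.1647, 0.0394, -0.255]
down [0.0, 0.0, 0.068, -0.0]
```

View pics/t7.png

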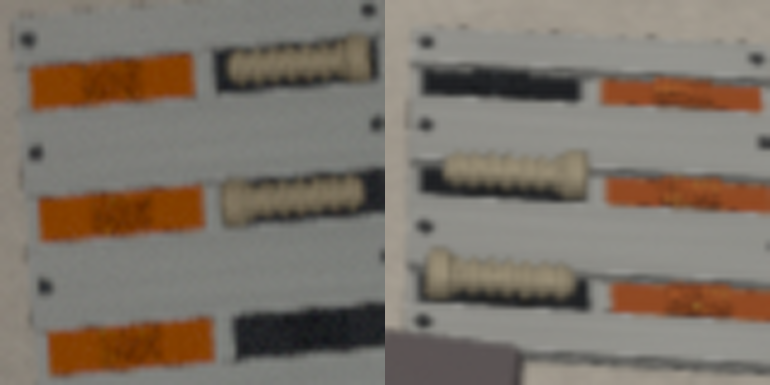

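Both screws lie centred on coarse racks 2 and 3: mids about 1–2 mm off in the crop at (293,205) and (300,62). Next is coarse rack 1.

Emit:
play_rows:
  steps: [0.05, -0.018, 0, -0.03, 0.105, -0.038, 0, -0.06, 0.16, -0.057, 0, -0.1, 0.22, -0.079, 0, -0.14, 0.28, -0.1, 0, -0.18, 0.335, -0.12, 0, -0.22, 0.39, -0.14, 0.01, -0.255, 0.435, -0.156, 0.025, -0.255, 0.4643, -0.1647, 0.039, -0.255, 0.4643, -0.1647, 0.039, -0.255]

```text
time: 23.55
tool_pos: [0.4482, 0.1569, 0.0989]
tcp_rot: [-2.1, -2.332, 0.007]
wrist_force: [-0.8, -0.9, -0.9]
width: 0.216
grip_force: 58.7
```

Emit:
play_rows:
  steps: [0, 0, 0, 0, 0, 0, 0, 0, 0, 0, 0, 0]

```text
time: 23.92
tool_pos: [0.4515, 0.155, 0.102]
tcp_rot: [2.108, 2.329, 0.001]
wrist_force: [0.5, 0.1, -0.3]
width: 0.214
grip_force: 58.7
```

Run:
```python
from plan import *
chain([("over",*seat("c1"),.032,.101)])
```

```text
over [0.0014, -0.0012, 0.07, -0.0016]
```

Emit:
play_rows:
  steps: [0.001, -0.001, 0.03, 0, 0.001, -0.001, 0.055, 0, 0.001, -0.001, 0.065, 0, 0.001, -0.001, 0.068, 0, 0.001, -0.001, 0.068, 0, 0.001, -0.001, 0.068, 0]

```text
time: 24.68
tool_pos: [0.4507, 0.1561, 0.0345]
tcp_rot: [2.105, 2.33, 0.001]
wrist_force: [0.2, -5.4, 4.8]
width: 0.213
grip_force: 59.0
```

Emit:
play_rows:
  steps: [0, 0, 0, 0, 0, 0, 0, 0, 0, 0, -0.02, 0, 0, 0, -0.08, 0, 0, 0, -0.11, 0, 0, 0, -0.11, 0, 0, 0, -0.11, 0]
  jaw: 135

```text
time: 25.55
tool_pos: [0.4491, 0.1568, 0.1428]
tcp_rot: [-2.106, -2.33, 0.001]
wrist_force: [0.3, -0.1, -0.7]
width: 0.47
grip_force: 0.0
```

Run:
```python
from plan import *
a=pick("F1");b=seat("f3")
chain([("above",*a,.12,-.154),("down",*a,.0305,-.154),("up",*a,.14,-.154),("over",*b,.10,.101),("down",*b,.031,.101)])
```

```text
above [-0.302, 0.094, 0.0228, 0.2552]
down [0.0, 0.0, 0.0895, -0.0]
up [0.0, 0.0, -0.1095, -0.0]
over [0.4169, -0.0395, 0.04, -0.255]
down [0.0, 0.0, 0.069, -0.0]
```

Emit:
play_rows:
  steps: [-0.05, 0.015, 0, 0.04, -0.105, 0.033, 0, 0.08, -0.16, 0.05, 0, 0.13, -0.215, 0.067, 0, 0.18, -0.265, 0.083, 0.01, 0.22, -0.302, 0.094, 0.0228, 0.255, -0.302, 0.094, 0.0228, 0.255, -0.302, 0.094, 0.0228, 0.255, -0.302, 0.094, 0.0228, 0.255, -0.302, 0.094, 0.0228, 0.255]

```text
time: 26.8
tool_pos: [0.5737, -0.1331, 0.1211]
tcp_rot: [2.384, 2.046, 0.0]
wrist_force: [-0.7, -0.2, -0.5]
width: 0.469
grip_force: 0.0
```

Run:
```python
from chk import *
T=cam("top");placed(T)
chain([("down",*pick("F1"),.0305,-.154)])
for s in screws(T,amin=50): e=s["e"];print(s["ar"],np.median(e,0).round(4),e[:,1].min().round(4),e[:,1].max().round(4))
```

```text
placed px [233.1 202.3] 165 x 0.0801 lo -0.1008 hi -0.0191 mid -0.0550 f -1
placed px [229.1 230.7] 165 x -0.0002 lo -0.0884 hi -0.0073 mid -0.0529 f 1
placed px [237.1 258.1] 172 x -0.0801 lo -0.0995 hi -0.0184 mid -0.0539 f -1
down [-0.001, -0.0006, 0.0907, 0.0014]
56 [0.0442 0.1214] 0.1085 0.1366
53 [ 0.0278 -0.0202] -0.0328 -0.0053
199 [-0.05    0.0911] 0.051 0.1463
```

Emit:
play_rows:
  steps: [-0.001, -0.001, 0.04, 0, -0.001, -0.001, 0.075, 0, -0.001, -0.001, 0.091, 0, -0.001, -0.001, 0.091, 0, -0.001, -0.001, 0.091, 0]

```text
time: 27.48
tool_pos: [0.5734, -0.1351, 0.0307]
tcp_rot: [2.384, 2.044, 0.001]
wrist_force: [0.0, -1.0, -0.1]
width: 0.475
grip_force: 0.0
```

Emit:
play_rows:
  steps: [0, 0, 0, 0, 0, 0, 0, 0, 0, 0, 0, 0, 0, 0, 0, 0]
  jaw: 255

```text
time: 27.98
tool_pos: [0.5743, -0.1355, 0.0312]
tcp_rot: [2.384, 2.042, 0.003]
wrist_force: [2.3, -0.4, 5.6]
width: 0.214
grip_force: 58.7
```

Emit:
play_rows:
  steps: [0, 0, -0.03, 0, 0, 0, -0.08, 0, 0, 0, -0.11, 0, 0, 0, -0.11, 0, 0, 0, -0.11, 0]

```text
time: 28.6
tool_pos: [0.5711, -0.1347, 0.138]
tcp_rot: [-2.384, -2.042, 0.003]
wrist_force: [-0.8, -0.1, -0.9]
width: 0.222
grip_force: 58.9
```

Run:
```python
from chk import *
chain([("over",*seat("f3"),.10,.101)])
```

```text
over [0.4178, -0.0376, 0.038, -0.255]
```

Emit:
play_rows:
  steps: [0.05, -0.005, 0, -0.03, 0.105, -0.01, 0, -0.07, 0.16, -0.015, 0, -0.12, 0.22, -0.02, 0, -0.16, 0.28, -0.026, 0, -0.2, 0.335, -0.031, 0.01, -0.255, 0.385, -0.036, 0.025, -0.255, 0.4178, -0.0385, 0.039, -0.255, 0.4178, -0.0385, 0.039, -0.255, 0.4178, -0.0385, 0.039, -0.255]

```text
time: 29.85
tool_pos: [0.5973, 0.2828, 0.0985]
tcp_rot: [-2.105, -2.33, 0.006]
wrist_force: [0.8, -0.5, -0.7]
width: 0.222
grip_force: 58.9
```

Emit:
play_rows:
  steps: [0, 0, 0, 0, 0, 0, 0, 0, 0, 0, 0, 0]

```text
time: 30.22
tool_pos: [0.5991, 0.283, 0.1013]
tcp_rot: [2.107, 2.329, 0.001]
wrist_force: [-0.7, -0.1, -1.1]
width: 0.216
grip_force: 58.9
```

Run:
```python
from chk import *
chain([("over",*seat("f3"),.032,.101)])
T=cam("top")
for s in screws(T,amin=50): e=s["e"];print(s["ar"],np.median(e,0).round(4),e[:,1].min().round(4),e[:,1].max().round(4))
```

```text
over [0.0009, -0.0009, 0.0693, -0.001]
196 [-0.0495  0.0885] 0.051 0.1355
```

Emit:
play_rows:
  steps: [0.0005, -0.001, 0.03, 0, 0.0005, -0.001, 0.055, 0, 0.0005, -0.001, 0.066, 0, 0.0005, -0.001, 0.0685, 0, 0.0005, -0.001, 0.0685, 0, 0.0005, -0.001, 0.0685, 0]

```text
time: 31.02
tool_pos: [0.6002, 0.2844, 0.0357]
tcp_rot: [2.105, 2.329, 0.006]
wrist_force: [-1.2, -2.9, 9.0]
width: 0.218
grip_force: 59.8
```

Emit:
play_rows:
  steps: [0, 0, 0, 0, 0, 0, 0, 0, 0, 0, -0.02, 0, 0, 0, -0.08, 0, 0, 0, -0.11, 0, 0, 0, -0.11, 0, 0, 0, -0.11, 0]
  jaw: 135

```text
time: 31.9
tool_pos: [0.5971, 0.2839, 0.142]
tcp_rot: [-2.106, -2.331, 0.001]
wrist_force: [0.5, 0.1, -0.6]
width: 0.471
grip_force: 0.0
```

Run:
```python
from plan import *
a=pick("F2");b=seat("f2")
chain([("above",*a,.12,-.154),("down",*a,.0305,-.154),("up",*a,.14,-.154),("over",*b,.10,.101),("down",*b,.031,.101)])
```

```text
above [-0.3905, -0.1448, 0.022, 0.2551]
down [0.0, 0.0, 0.0895, -0.0]
up [0.0, 0.0, -0.1095, -0.0]
over [0.3943, -0.0349, 0.04, -0.255]
down [0.0, 0.0, 0.069, -0.0]
```

Emit:
play_rows:
  steps: [-0.055, -0.02, 0, 0.03, -0.11, -0.04, 0, 0.06, -0.165, -0.06, 0, 0.1, -0.22, -0.08, 0, 0.14, -0.275, -0.1, 0, 0.18, -0.33, -0.12, 0.01, 0.22, -0.3905, -0.1448, 0.022, 0.255, -0.3905, -0.1448, 0.022, 0.255, -0.3905, -0.1448, 0.022, 0.255, -0.3905, -0.1448, 0.022, 0.255]

```text
time: 33.15
tool_pos: [0.4931, -0.1178, 0.1199]
tcp_rot: [-2.383, -2.045, 0.0]
wrist_force: [-0.8, -0.9, 0.5]
width: 0.471
grip_force: 0.0
```

Emit:
play_rows:
  steps: [0, 0, 0, 0, 0, 0, 0, 0]

```text
time: 33.4
tool_pos: [0.4934, -0.1181, 0.1205]
tcp_rot: [2.384, 2.046, 0.0]
wrist_force: [-0.6, 0.7, 0.9]
width: 0.469
grip_force: 0.0
```

Run:
```python
from chk import *
T=cam("top");S=cam("scene");placed(T)
chain([("down",*pick("F2"),.0305,-.154)])
A=np.mean([cam("scene")["pixels"] for _ in range(5)],0).astype(np.uint8)
cv2.imwrite("pics/t8.png",np.hstack([cv2.resize(c[y:y+h,x:x+h],None,fx=395/h,fy=395/h,interpolation=cv2.INTER_CUBIC) for c,y,x,h in((T["pixels"],190,172,86),(A,182,330,84))]))
```

```text
placed px [232.9 202.4] 165 x 0.0796 lo -0.1001 hi -0.0191 mid -0.0546 f -1
placed px [189.7 206.4] 249 x 0.0799 lo 0.0032 hi 0.1079 mid 0.0506 f 1
placed px [229.1 230.6] 165 x -0.0001 lo -0.0884 hi -0.0073 mid -0.0529 f 1
placed px [237.1 258.1] 173 x -0.0800 lo -0.0995 hi -0.0184 mid -0.0539 f -1
down [-0.0008, -0.0007, 0.09, 0.0012]
```

View pics/t8.png

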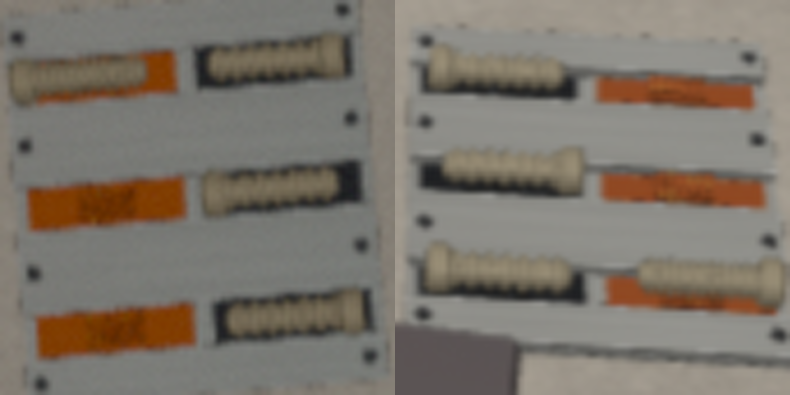

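The top crop shows the fine screw on rack f3 (foot at px (12,80)) lying too far toward +y. I'll measure all screws sub-pixel, along the axis and in height.

```bash
cat > sub.py <<'E'
from chk import *
from scipy.ndimage import map_coordinates
def avg(n,k=6): 
    L=[cam(n) for _ in range(k)];A=dict(L[0]);A["f"]=np.mean([l["pixels"] for l in L],0);return A
def samp(c,ch,P): 
    q=np.array([proj(c,X) for X in P]);return map_coordinates(ch,[q[:,1],q[:,0]],order=1)
def W(a,b,z): return [*(G+a*gx+b*gy),z]
def cross(t,p,lev,side):
    i=np.nonzero(p>lev)[0]; j=i[-1] if side>0 else i[0]
    k=j+side; return t[j]+(t[k]-t[j])*(p[j]-lev)/(p[j]-p[k]) if 0<=k<len(t) else t[j]
def report(T,S,seats):
    # cream-ness: r-b, but orange is clipped out
    def ch(c): f=c["f"];d=f[...,2]-f[...,0];return np.where(d>0,d,0),d
    for k,f in seats:
        a=(int(k[1])-2)*.08;b0=.056 if k[0]=="f" else -.056
        t=np.arange(-.075,.075,.0005)
        pr=np.mean([samp(T,ch(T)[0],[W(a+o,b0+y,.02) for y in t]) for o in(-.006,0,.006)],0)
        lum=samp(T,T["f"].mean(2),[W(a,b0+y,.02) for y in t])
        inner=np.median(pr[(np.abs(t-f*.040)<.005)]);base=np.median(pr[np.abs(t-f*.066)<.006])
        m=(t*f>.02);foot=cross(t[m],pr[m],(inner+base)/2,int(f))
        res=dict(mid_from_foot=round(foot-f*.047,4))
        # scene height: cross profile over thread
        hs=[]
        u_=np.arange(-.03,.03,.0005)
        for y in np.arange(-.02,.021,.004):
            q=samp(S,S["f"].mean(2) if k[0]=="c" else S["f"][...,1],[W(a+x,b0+y,.020) for x in u_]);hs.append(q)
        q=np.mean(hs,0);res["prof"]=q[::4].round(0).astype(int).tolist()
        print(k,f,res,"in/base",inner.round(1),base.round(1))
E
python3 - <<'E'
from sub import *
T,S=avg("top"),avg("scene");report(T,S,[("c1",-1),("c2",1),("c3",-1),("f3",1)])
E
```

```text
c1 -1 {'mid_from_foot': np.float64(0.0036), 'prof': [142, 142, 142, 142, 142, 141, 140, 138, 135, 132, 128, 126, 126, 128, 129, 128, 125, 119, 111, 101, 90, 77, 64, 52, 46, 50, 71, 99, 122, 133]} in/base 30.2 15.5
c2 1 {'mid_from_foot': np.float64(0.0275), 'prof': [141, 141, 142, 142, 141, 141, 140, 137, 134, 130, 126, 126, 127, 129, 131, 131, 128, 122, 112, 102, 89, 74, 59, 46, 43, 51, 78, 110, 129, 136]} in/base 30.5 123.0
c3 -1 {'mid_from_foot': np.float64(0.0029), 'prof': [141, 141, 142, 142, 141, 141, 139, 138, 135, 130, 126, 123, 123, 126, 128, 129, 128, 122, 113, 103, 90, 75, 61, 47, 42, 54, 85, 119, 134, 139]} in/base 30.3 15.5
f3 1 {'mid_from_foot': np.float64(0.0057), 'prof': [144, 145, 145, 145, 145, 144, 142, 137, 130, 125, 124, 127, 129, 130, 130, 127, 121, 113, 103, 93, 84, 75, 68, 65, 65, 71, 93, 122, 136, 142]} in/base 29.4 16.1
```

Emit:
play_rows:
  steps: [-0.001, -0.001, 0.04, 0, -0.001, -0.001, 0.075, 0, -0.001, -0.001, 0.09, 0, -0.001, -0.001, 0.09, 0, -0.001, -0.001, 0.09, 0]

```text
time: 34.98
tool_pos: [0.4926, -0.1201, 0.031]
tcp_rot: [2.385, 2.043, 0.001]
wrist_force: [-0.6, -0.4, -0.3]
width: 0.467
grip_force: 0.0
```

Emit:
play_rows:
  steps: [0, 0, 0, 0, 0, 0, 0, 0, 0, 0, 0, 0, 0, 0, 0, 0]
  jaw: 255

```text
time: 35.48
tool_pos: [0.4936, -0.1203, 0.0316]
tcp_rot: [2.384, 2.042, 0.003]
wrist_force: [3.1, -0.2, 5.4]
width: 0.22
grip_force: 58.8
```

Emit:
play_rows:
  steps: [0, 0, -0.03, 0, 0, 0, -0.08, 0, 0, 0, -0.11, 0, 0, 0, -0.11, 0, 0, 0, -0.11, 0]

```text
time: 36.1
tool_pos: [0.4902, -0.1194, 0.1385]
tcp_rot: [-2.384, -2.042, 0.003]
wrist_force: [-0.6, 0.3, -1.6]
width: 0.22
grip_force: 58.9
```

Run:
```python
from chk import *
b=seat("f2")-.0015*gy
chain([("over",*b,.10,.101)])
```

```text
over [0.3934, -0.0323, 0.0385, -0.255]
```

Emit:
play_rows:
  steps: [0.05, -0.004, 0, -0.03, 0.105, -0.008, 0, -0.07, 0.16, -0.013, 0, -0.12, 0.215, -0.018, 0, -0.16, 0.27, -0.022, 0, -0.2, 0.325, -0.027, 0.01, -0.255, 0.37, -0.031, 0.025, -0.255, 0.3934, -0.033, 0.039, -0.255, 0.3934, -0.033, 0.039, -0.255, 0.3934, -0.033, 0.039, -0.255]

```text
time: 37.35
tool_pos: [0.5189, 0.2726, 0.1002]
tcp_rot: [-2.107, -2.33, 0.004]
wrist_force: [0.6, -0.3, -0.7]
width: 0.217
grip_force: 59.0
```

Emit:
play_rows:
  steps: [0, 0, 0, 0, 0, 0, 0, 0, 0, 0, 0, 0, 0, 0, 0, 0]

```text
time: 37.85
tool_pos: [0.5197, 0.2737, 0.1016]
tcp_rot: [2.107, 2.33, 0.001]
wrist_force: [0.3, -0.2, -0.2]
width: 0.221
grip_force: 59.0
```

Run:
```python
from chk import *
b=seat("f2")-.0015*gy
chain([("over",*b,.0325,.101)])
```

```text
over [0.0007, -0.0011, 0.0691, -0.0004]
```

Emit:
play_rows:
  steps: [0.0005, -0.001, 0.03, 0, 0.0005, -0.001, 0.055, 0, 0.0005, -0.001, 0.064, 0, 0.0005, -0.001, 0.068, 0, 0.0005, -0.001, 0.068, 0, 0.0005, -0.001, 0.068, 0, 0.0005, -0.001, 0.068, 0]

```text
time: 38.72
tool_pos: [0.5192, 0.2746, 0.034]
tcp_rot: [2.106, 2.33, 0.002]
wrist_force: [1.6, 0.1, 0.4]
width: 0.222
grip_force: 59.1
```

Emit:
play_rows:
  steps: [0, 0, 0.002, 0, 0, 0, 0.002, 0, 0, 0, 0.002, 0]

```text
time: 39.1
tool_pos: [0.5201, 0.2749, 0.0327]
tcp_rot: [2.106, 2.33, 0.005]
wrist_force: [2.0, -1.1, 6.3]
width: 0.216
grip_force: 59.6
```

Emit:
play_rows:
  steps: [0, 0, 0, 0, 0, 0, 0, 0, 0, 0, -0.02, 0, 0, 0, -0.06, 0, 0, 0.04, -0.07, 0, 0, 0.08, -0.07, 0, 0, 0.08, -0.07, 0, 0, 0.08, -0.07, 0, 0, 0.08, -0.07, 0]
  jaw: 135

```text
time: 40.22
tool_pos: [0.5968, 0.2822, 0.1011]
tcp_rot: [-2.106, -2.331, 0.002]
wrist_force: [-0.9, -0.3, 0.2]
width: 0.472
grip_force: 0.0
```

Run:
```python
from chk import *
chain([("f3",*seat("f3"),.0325,.101)])
```

```text
f3 [0.0015, 0.0014, 0.0686, 0.0003]
```

Emit:
play_rows:
  steps: [0.001, 0.001, 0.03, 0, 0.001, 0.001, 0.055, 0, 0.001, 0.001, 0.0665, 0, 0.001, 0.001, 0.0665, 0, 0.001, 0.001, 0.0665, 0]

```text
time: 40.85
tool_pos: [0.5997, 0.2839, 0.036]
tcp_rot: [2.106, 2.33, 0.003]
wrist_force: [0.2, 1.1, 0.5]
width: 0.469
grip_force: 0.0
```

Emit:
play_rows:
  steps: [0, 0, 0, 0, 0, 0, 0, 0, 0, 0, 0, 0, 0, 0, 0, 0]
  jaw: 255

```text
time: 41.35
tool_pos: [0.6003, 0.2839, 0.0364]
tcp_rot: [2.106, 2.33, 0.004]
wrist_force: [1.0, -0.3, 5.9]
width: 0.22
grip_force: 58.6
```

Emit:
play_rows:
  steps: [0, 0, -0.006, 0, 0, 0, -0.006, 0, -0.003, 0, -0.006, 0, -0.003, 0, -0.006, 0, -0.003, 0, -0.006, 0]

```text
time: 41.98
tool_pos: [0.5991, 0.2804, 0.0405]
tcp_rot: [-2.106, -2.33, 0.001]
wrist_force: [0.7, -0.1, -1.0]
width: 0.219
grip_force: 58.7
```

Emit:
play_rows:
  steps: [0, 0, 0.004, 0, 0, 0, 0.006, 0, 0, 0, 0.006, 0, 0, 0, 0.006, 0]

```text
time: 42.48
tool_pos: [0.5992, 0.2806, 0.0347]
tcp_rot: [-2.106, -2.331, 0.0]
wrist_force: [0.3, -1.6, -0.6]
width: 0.222
grip_force: 58.7
```

Emit:
play_rows:
  steps: [0, 0, 0.002, 0, 0, 0, 0.004, 0, 0, 0, 0.004, 0, 0, 0, 0.004, 0]

```text
time: 42.98
tool_pos: [0.6005, 0.2809, 0.0327]
tcp_rot: [2.106, 2.33, 0.004]
wrist_force: [-1.1, -1.2, 7.5]
width: 0.216
grip_force: 59.5
```

It dropped 3.7 mm after the 3 mm shift, so it is home now. I'll release and look.

Emit:
play_rows:
  steps: [0, 0, 0, 0, 0, 0, 0, 0, 0, 0, -0.02, 0, 0, 0, -0.08, 0, -0.03, 0, -0.12, 0, -0.08, -0.03, -0.13, 0, -0.14, -0.06, -0.13, 0, -0.2, -0.08, -0.13, 0, -0.25, -0.1, -0.13, 0, -0.31, -0.1, -0.13, 0]
  jaw: 135

```text
time: 44.22
tool_pos: [0.5298, -0.0393, 0.1622]
tcp_rot: [2.105, 2.331, 0.001]
wrist_force: [0.4, 0.6, 0.5]
width: 0.465
grip_force: 0.0
```

Run:
```python
from sub import *
T,S=avg("top"),avg("scene")
report(T,S,[("c1",-1),("c3",-1),("f3",1),("f2",-1)])
cv2.imwrite("pics/t9.png",np.hstack([cv2.resize(np.uint8(c["f"])[y:y+h,x:x+h],None,fx=395/h,fy=395/h,interpolation=cv2.INTER_CUBIC) for c,y,x,h in((T,190,172,86),(S,182,330,84))]))
```

```text
c1 -1 {'mid_from_foot': np.float64(0.0035), 'prof': [142, 141, 142, 142, 141, 140, 140, 138, 135, 132, 127, 125, 126, 127, 128, 128, 125, 119, 111, 101, 89, 77, 64, 52, 46, 50, 70, 99, 121, 133]} in/base 30.7 15.6
c3 -1 {'mid_from_foot': np.float64(0.0029), 'prof': [141, 141, 141, 141, 141, 140, 139, 137, 134, 130, 125, 123, 123, 125, 128, 129, 128, 122, 113, 103, 90, 75, 60, 47, 42, 54, 85, 118, 133, 139]} in/base 30.7 15.6
f3 1 {'mid_from_foot': np.float64(0.0008), 'prof': [144, 144, 144, 145, 144, 144, 144, 142, 138, 131, 125, 123, 124, 127, 129, 131, 129, 125, 117, 108, 97, 87, 79, 70, 67, 71, 93, 122, 136, 142]} in/base 30.9 16.2
f2 -1 {'mid_from_foot': np.float64(-0.0253), 'prof': [143, 144, 144, 144, 144, 144, 144, 142, 139, 132, 126, 124, 126, 130, 131, 131, 128, 123, 116, 107, 98, 89, 80, 73, 70, 73, 88, 112, 129, 137]} in/base 31.2 30.5
```

View pics/t9.png

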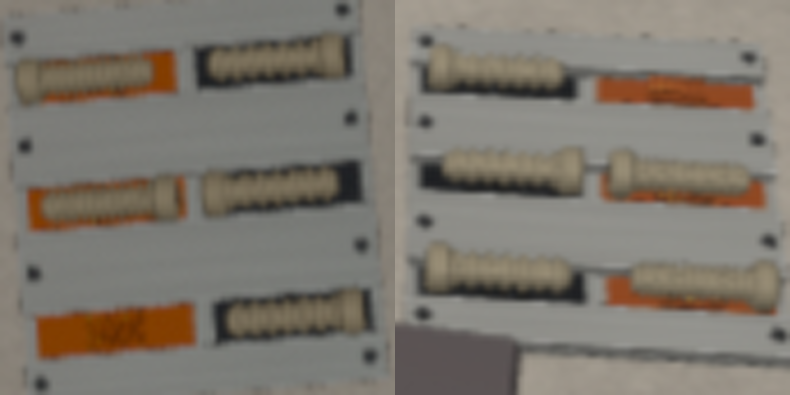

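All five are seated: the scene cross-profiles now line up (peak index about 15), and the mids are within about 2 mm in the crop. Rack f1 stays empty because there are only two fine screws. Now I'll shut the lid.

Run:
```python
from plan import *
T=cam("top");v=T["pixels"].max(2)
chain([("rise",.53,-.04,.36,.101),("above",.6739,-.2465,.36,-.154),("down",.6739,-.2465,.281,-.154)])
m=screws(T);print(len(m))
print(proj(T,[.6739,-.2465,.283]),[ (b[0].round(1),b[1]) for b in blobs((v<45),25) if 355<b[0][0]<440 and b[0][1]<215 and b[0][1]>150])
def B(t): return np.array([-.236*np.cos(t)+.006*np.sin(t),.236*np.sin(t)+.006*np.cos(t)])
for n in range(1,11):
    d=B(1.75*(1-n/10))-B(1.75);print(d.round(4)*[1,-1])
```

```text
rise [-0.0028, -0.0013, -0.1993, 0.0015]
above [-0.22, 0.1223, 0.0, 0.255]
down [0.0, 0.0, 0.079, -0.0]
1
[394.69346354 166.36024851] [(array([395.1, 167.1]), np.int32(177)), (array([438.6, 184. ]), np.int32(135))]
[-0.041  -0.0048]
[-0.0822 -0.0024]
[-0.1223  0.0071]
[-0.1602  0.0235]
[-0.1946  0.0462]
[-0.2246  0.0745]
[-0.2492  0.1077]
[-0.2676  0.1446]
[-0.2793  0.1842]
[-0.284   0.2252]
```

Emit:
play_rows:
  steps: [0, 0, -0.06, 0, 0, 0, -0.12, 0, 0, 0, -0.18, 0, 0, 0, -0.2, 0, 0, 0, -0.2, 0, 0, 0, -0.2, 0]
  jaw: 150
  grip_force: 40

```text
time: 45.62
tool_pos: [0.53, -0.0377, 0.3581]
tcp_rot: [-2.104, -2.328, 0.004]
wrist_force: [-0.5, 0.4, 0.1]
width: 0.41
grip_force: 0.0
```

Run:
```python
from plan import *
T=cam("top")
for s in screws(T,amin=30): print(s["px"],s["ar"],s["e"].min(0),s["e"].max(0))
cv2.imwrite("pics/t10.png",cv2.resize(T["pixels"][150:290,290:450],None,fx=3,fy=3))
chain([("above",.6739,-.2465,.36,-.154)])
```

```text
[341.95098039 244.92156863] 102 [-0.05738256  0.05097611] [-0.0353473   0.09011523]
above [-0.2223, 0.1222, -0.0023, 0.2552]
```

View pics/t10.png

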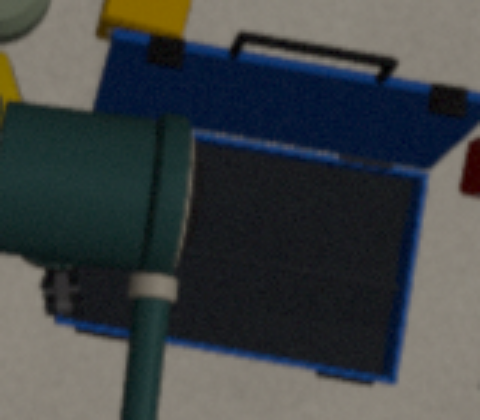

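The visible part of the case is empty, and the detected blob is the cream ring on the arm. The bar at (315,50) in the crop matches its predicted place.

Emit:
play_rows:
  steps: [-0.05, 0.027, 0, 0.06, -0.1, 0.055, 0, 0.12, -0.15, 0.082, 0, 0.18, -0.2, 0.11, 0, 0.24, -0.2223, 0.1222, 0, 0.255, -0.2223, 0.1222, 0, 0.255, -0.2223, 0.1222, 0, 0.255, -0.2223, 0.1222, 0, 0.255]

```text
time: 46.68
tool_pos: [0.6745, -0.2456, 0.3606]
tcp_rot: [-2.384, -2.045, 0.0]
wrist_force: [-0.3, 0.1, 0.4]
width: 0.419
grip_force: 0.0
```

Emit:
play_rows:
  steps: [0, 0, 0.02, 0, 0, 0, 0.05, 0, 0, 0, 0.078, 0, 0, 0, 0.078, 0, 0, 0, 0.078, 0]

```text
time: 47.3
tool_pos: [0.6751, -0.2465, 0.2833]
tcp_rot: [2.385, 2.044, 0.0]
wrist_force: [-0.0, 0.8, -0.6]
width: 0.408
grip_force: 0.0
```

Emit:
play_rows:
  steps: [0, 0, 0, 0, 0, 0, 0, 0, 0, 0, 0, 0, 0, 0, 0, 0]
  jaw: 255

```text
time: 47.8
tool_pos: [0.676, -0.2471, 0.2849]
tcp_rot: [2.383, 2.042, 0.003]
wrist_force: [1.0, 0.9, 5.6]
width: 0.097
grip_force: 39.3
```

Emit:
play_rows:
  steps: [0, -0.041, -0.0048, 0, 0, -0.0822, -0.0024, 0, 0, -0.1223, 0.0071, 0, 0, -0.1602, 0.0235, 0, 0, -0.1946, 0.0462, 0, 0, -0.2246, 0.0745, 0, 0, -0.2492, 0.1077, 0, 0, -0.2676, 0.1446, 0, 0, -0.2793, 0.1842, 0, 0, -0.282, 0.205, 0]

```text
time: 49.05
tool_pos: [0.3967, -0.202, 0.0763]
tcp_rot: [-2.387, -2.041, -0.006]
wrist_force: [3.7, 6.1, 0.4]
width: 0.092
grip_force: 40.1
```

Emit:
play_rows:
  steps: [0, -0.001, 0.01, 0, 0, -0.002, 0.018, 0, 0, -0.002, 0.021, 0, 0, -0.002, 0.021, 0, 0, -0.002, 0.021, 0]

```text
time: 49.68
tool_pos: [0.3958, -0.2021, 0.0603]
tcp_rot: [-2.386, -2.041, -0.005]
wrist_force: [-6.2, 13.1, 29.7]
width: 0.093
grip_force: 43.5
```

Emit:
play_rows:
  steps: [0, 0, -0.001, 0, 0, 0, -0.001, 0]

```text
time: 49.92
tool_pos: [0.3958, -0.202, 0.0604]
tcp_rot: [-2.387, -2.042, -0.005]
wrist_force: [-3.7, 12.1, 22.2]
width: 0.096
grip_force: 42.7
```

Emit:
play_rows:
  steps: [0, 0, 0, 0, 0, 0, 0, 0, 0, 0, 0, 0, 0, 0, -0.02, 0, 0, 0, -0.06, 0, 0, 0, -0.12, 0, 0, 0, -0.18, 0, 0, 0, -0.2, 0, 0, 0, -0.2, 0, 0, 0, -0.2, 0]
  jaw: 177

```text
time: 51.18
tool_pos: [0.3935, -0.2028, 0.2559]
tcp_rot: [-2.384, -2.042, 0.002]
wrist_force: [0.8, 0.4, 0.2]
width: 0.308
grip_force: 0.0
```

Run:
```python
from sub import *
T,S=avg("top",4),avg("scene",4)
placed(T)
cv2.imwrite("pics/s11.png",cv2.resize(np.uint8(S["f"])[110:290,100:500],None,fx=2,fy=2,interpolation=cv2.INTER_CUBIC))
```

```text
placed px [233.  202.3] 155 x 0.0801 lo -0.1001 hi -0.0191 mid -0.0546 f -1
placed px [190.9 206.4] 246 x 0.0797 lo 0.0032 hi 0.1024 mid 0.0478 f 1
placed px [228.9 230.6] 155 x 0.0001 lo -0.0884 hi -0.0073 mid -0.0529 f 1
placed px [197.1 233.1] 222 x 0.0007 lo 0.0032 hi 0.0932 mid 0.0532 f -1
placed px [237.2 258.1] 163 x -0.0801 lo -0.0995 hi -0.0184 mid -0.0539 f -1
```

View pics/s11.png

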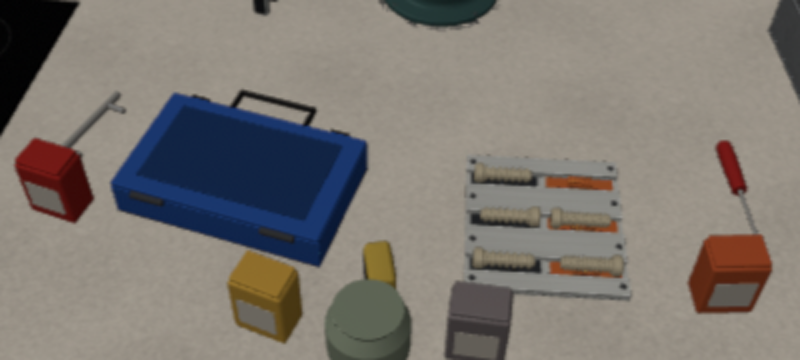

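The lid is shut and all five screws are on the racks. Before handing in I'll check how well the screw on f3 is centred along its axis, which is still ambiguous.

Run:
```python
from sub import *
T,S=avg("top",8),avg("scene",8)
t=np.arange(-.062,.062,.0005)
for n,c in(("T",T),("S",S)):
    cp=-c["R"].T@c["t"];cy=(cp[:2]-G)@gy;zc=cp[2]
    d=c["f"][...,2]-c["f"][...,0];d2=c["f"][...,1]
    for k,f in(("c1",-1),("c2",1),("c3",-1),("f2",-1),("f3",1)):
        a=(int(k[1])-2)*.08;b0=.056 if k[0]=="f" else -.056
        zs=.02 if n=="T" else .028   # sample near upper side
        P=np.mean([samp(c,d,[W(a+o,b0+y,zs) for y in t]) for o in(-.003,0,.003)],0)
        inn=np.median(P[np.abs(t-f*.040)<.004]);base=np.median(P[np.abs(t-f*.057)<.004]);m=t*f>.036
        e=cross(t[m],P[m],(inn+base)/2,f)+b0
        zt=.034 if f*(b0+f*.047-cy)>0 else (.02 if n=="T" else .025)
        y=cy+(e-cy)*(zc-zt)/(zc-zs)
        # rack ends from empty/visible orange or dark strip: brightness edges beside screw
        print(n,k,"foot",(e).round(4),"corr mid off %.1f mm"%(1000*(y-f*.047-b0)),inn.round(),base.round())
# racks: mask centres again in empty f1 vs model
Z=np.arange(-.04,.04,.0005)
for n,c in(("T",T),("S",S)):
    d=c["f"][...,2]-c["f"][...,0];P=samp(c,d,[W(-.08,.056+y,.010) for y in Z]);h=(P.max()+P.min())/2
    i=np.nonzero(P>h)[0];print(n,"f1 rack ends",Z[i[0]],Z[i[-1]])
```

```text
T c1 foot -0.0999 corr mid off 3.1 mm 29.0 8.0
T c2 foot 0.0055 corr mid off 12.4 mm 30.0 6.0
T c3 foot -0.1006 corr mid off 2.4 mm 29.0 8.0
T f2 foot 0.0024 corr mid off -6.6 mm 30.0 6.0
T f3 foot 0.1042 corr mid off -1.8 mm 30.0 14.0
S c1 foot -0.1013 corr mid off 1.9 mm 31.0 8.0
S c2 foot -0.0081 corr mid off 0.0 mm 31.0 5.0
S c3 foot -0.1018 corr mid off 1.4 mm 32.0 8.0
S f2 foot 0.0081 corr mid off -0.4 mm 32.0 5.0
S f3 foot 0.1008 corr mid off -3.7 mm 32.0 18.0
T f1 rack ends -0.04 0.03950000000000007
S f1 rack ends -0.023499999999999986 0.03950000000000007
```

Run:
```python
from workcell import bot
print(bot.finish_job())
```

```text
the job is handed in; nothing more can be done
None
```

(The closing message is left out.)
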